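# Get the small pair out from behind the big frames

### The arm

A 7-joint arm with a two-finger parallel gripper is mounted at the origin on the work surface. World frame = base frame: x ahead of the robot, y to its left, z up, the work surface at z = 0. Lengths are in m, angles in rad, forces in N, time in s.
With the tool pointing down it reaches from about 0.425 to 0.925 m from the base axis. Payload 6.8 kg.
Tool frame: the origin (TCP) lies midway between the tips of the shut fingers; the grasp point (between the pads) lies 19 mm behind it (ctrl.tcp_to_grasp is the distance from the TCP to the grasp point, in m); z points along the fingers, y is the direction in which the jaws open and shut (so a half turn about z gives the same grasp; the last joint's range is limited). The gripper opens to 88 mm and grips with 3 to 60 N. Pads are 20 mm wide; open, the fingers measure 115 mm over their backs; the gripper's body (75 mm by 178 mm) begins 61 mm behind the grasp point.
Start: joints at [1.202, 0.477, 0.022, 1.555, -0.011, 1.109, -0.083], TCP at [0.174, -0.652, 0.183] pointing down, gripper open.
Joint ranges: [-2.96, 2.96], [-0.34, 2.1], [-1.41, 1.46], [0.24, 2.44], [-1.37, 4.51], [0.17, 1.92], [-2.96, 2.96]. Speed limits (rad/s): [2.39, 2.39, 3.14, 3.14, 3.14, 3.14, 3.14].

### API

Orientations are given as a unit quaternion [w, x, y, z].
In Python, from cell import ctrl gives the robot as it stands.
- The arm moves only by the tool play_rows, never from a script. Its argument "deltas" is text: rows parted by semicolons, each of 7 numbers parted by spaces: the finger opening in m, from 0 to 0.0878, then the shift along the tool's x, y, z in m, then the turn, a rotation vector about the tool's x, y, z in rad. In form: hand tx ty tz wx wy wz; .... A call has exactly 5 rows; each row shifts and turns the commanded pose from where the row before left it, along the tool's axes as they then stand; what a row does not reach is not made up. A row lasts 1/8 s, in which the tool goes at most 62.5 mm and 10.7 degrees, less where a joint would pass 70% of its speed; a pose out of reach is approached as far as the arm can. A call with a gripper value outside its range is refused whole. The fingers move at their own pace and stop on an object; "grip_force" is the grip in N (left out, the last holds). Time passes only in rows, so rows that do not move let the fingers close, or fill a call up. It gives the time, the measured TCP pose, the force and the opening at its end, in the units of the state.
- ctrl.get_state(): the state, without advancing time (a new reading comes with each control period).
- ctrl.capture(name): name is "scene" or "top" or "wrist"; returns (picture, depth): 420x560x3 uint8, red, green, blue; 420x560 float32, m along the optical axis (not along the pixel's ray), 0 where there is no reading.
- ctrl.camera_params(name): a dict with "intrinsics" (3x3 intrinsics, pixels), "world_to_cam" (4x4, takes a point from world to camera coordinates). Camera axes: x right, y up, looking along -z (the intrinsics and any distortion apply to the point x, -y, -z); pixel columns grow to the right and rows downward; lengths in m; the calibration is good to about 2 mm. A picture is of the moment at which its call begins: read the wrist's pose just before it. camera_params takes no time and is no camera call; for the wrist camera it gives the pose at the moment of the call.
- ctrl.hand_in(): hands the job in, once; it reports no verdict.
The state is a dict: "t": time; "q": joint angles; "joint_velocities": joint speeds; "joint_torque": joint torques, N m; "eef_pos": TCP position; "orientation": TCP orientation; "contact_force": force on the tool from outside, world axes, zero at the start; "torque": the same for the moment, N m; "opening": finger opening in m.
Only numpy, scipy, OpenCV 4.12 (cv2) and the standard library are available. Lean on these libraries where they do the work, as an engineer would, in place of code of your own. Each camera call takes 0.05 s, during which the arm holds its last target.

### The job

A customer is here for the two small frames, the red one and the white one, which stand behind the two tall frames on the plywood stand. First stand both tall frames aside on the grey carpeted board, then stand the small ones upright in the blue tote, one in each compartment, and after that put each tall frame back on the stand just where it stood, square with the stand. The frames are glazed: set each one down gently and upright, let none fall over, and do not push the tape roll and the glue bottle about.

Things in the scene. Friction and masses are not known exactly. Their poses are not given: they have to be found in the camera images.
- oak: tall brown wooden box picture frame, upright: 105 wide, 140 high, 40 deep (mm), about 0.36 kg, stiff. Origin: middle of its underside; z up, y along its width, x along its depth, out of the picture side (away from the robot). Grip it from above across its depth at the top rail; the back and front are flat all the way down. It starts in one of the stand's two near places (robot's side).
- black: tall black box picture frame, same size, weight, axes and grip as the brown one (105 x 140 x 40 mm); it starts in the stand's other near place.
- red: small red box picture frame, upright: 80 wide, 85 high, 36 deep (mm), about 0.2 kg. Origin in the middle of its underside; z up, y along its width, x along its depth; grip as for the tall ones. It stands on the stand behind a tall frame (on the side away from the robot), only some 12 mm from it, too little for a finger.
- white: small white box picture frame, size and axes as the red one (80 x 85 x 36 mm), standing behind the other tall frame.
- stand: finished-work stand, fixed: plywood board 160 (x) by 280 (y) mm, top 18 mm above its origin (middle of its underside, on the bench), a 10 mm thick cheek 34 mm high at each y end. At the start tall frames stand near (-28, 64) and (-28, -64) mm in its frame, small ones near (22, 64) and (22, -64); who is on which side varies. Turned at most 0.25 rad.
- side_board: carpeted side board, fixed: flat, grey, 300 (x) by 250 (y) mm, top 15 mm above its origin (middle of its underside, on the bench). On its strip with y above +35 mm are the tape roll and the glue bottle; the rest is free and takes both tall frames one behind the other, for instance at x = 75 and -75, y = -40 mm in its frame.
- tote: blue open tote, fixed: 300 (x) by 200 (y) by 75 mm high, walls 5 mm; foam floor 15 mm above its origin (middle of its underside, on the bench). A grey foam divider across x = 0, 20 mm thick, its top 60 mm above the bench, leaves two compartments of 135 (x) by 190 (y) mm centred at x = 77 and -77 mm.
- tape: bystander: a roll of tan masking tape, 76 mm across and 24 mm high, lying flat on the side board; origin in the middle of its underside.
- glue: bystander: a yellow glue bottle with a red cap, 54 mm across and 150 mm high, standing on the side board; origin in the middle of its underside.
Things that resemble listed ones, but are neither listed nor needed, are in the scene too. Of the things like the white, leave any that is black or pink; of the rest the smaller one is meant.

How it is judged:
On the way, in this order (a step that is already met when the one before it is completed fails the run):
1. both tall frames stand upright and released on the carpeted side board (x of oak in the frame of side_board between -0.145 and 0.145 m and y of oak in the frame of side_board between -0.12 and 0.12 m and z of oak in the frame of side_board between 0.008 and 0.022 m and angle between each of oak, black's own z axis and vertical below 0.1 rad and linear speed of each of oak, black below 0.03 m/s and angular speed of each of oak, black below 0.5 rad/s and contact force between the fingers and oak below 0.3 N and x of black in the frame of side_board between -0.145 and 0.145 m and y of black in the frame of side_board between -0.12 and 0.12 m and z of black in the frame of side_board between 0.008 and 0.022 m and contact force between the fingers and black below 0.3 N), for 0.2 s.
2. both small frames stand upright and released in the tote, one in each compartment ((((x of red in the frame of tote between 0.02 and 0.14 m and y of red in the frame of tote between -0.09 and 0.09 m and z of red in the frame of tote between 0.008 and 0.024 m and angle between red's own z axis and vertical below 0.1 rad and linear speed of red below 0.03 m/s and angular speed of red below 0.5 rad/s and contact force between the fingers and red below 0.3 N) and (x of white in the frame of tote between -0.14 and -0.02 m and y of white in the frame of tote between -0.09 and 0.09 m and z of white in the frame of tote between 0.008 and 0.024 m and angle between white's own z axis and vertical below 0.1 rad and linear speed of white below 0.03 m/s and angular speed of white below 0.5 rad/s and contact force between the fingers and white below 0.3 N)) or ((x of red in the frame of tote between -0.14 and -0.02 m and y of red in the frame of tote between -0.09 and 0.09 m and z of red in the frame of tote between 0.008 and 0.024 m and angle between red's own z axis and vertical below 0.1 rad and linear speed of red below 0.03 m/s and angular speed of red below 0.5 rad/s and contact force between the fingers and red below 0.3 N) and (x of white in the frame of tote between 0.02 and 0.14 m and y of white in the frame of tote between -0.09 and 0.09 m and z of white in the frame of tote between 0.008 and 0.024 m and angle between white's own z axis and vertical below 0.1 rad and linear speed of white below 0.03 m/s and angular speed of white below 0.5 rad/s and contact force between the fingers and white below 0.3 N)))), for 0.2 s.
At the end, for the whole second after the job is handed in: Each tall frame stands on the stand within 15 mm of where it stood at the start and turned no more than 0.2 rad from square with the stand; the red and the white frame stand on the tote's foam floor, one in each compartment; all four upright within 0.1 rad, released and at rest (distance of each of oak, black from where it was at the start of the episode below 0.015 m and angle between the x axis of each of oak, black and the x axis of stand, either way round below 0.2 rad and angle between each of oak, black's own z axis and vertical below 0.1 rad and linear speed of each of oak, black below 0.03 m/s and angular speed of each of oak, black below 0.5 rad/s and contact force between the fingers and oak below 0.3 N and contact force between the fingers and black below 0.3 N and (((x of red in the frame of tote between 0.02 and 0.14 m and y of red in the frame of tote between -0.09 and 0.09 m and z of red in the frame of tote between 0.008 and 0.024 m and angle between red's own z axis and vertical below 0.1 rad and linear speed of red below 0.03 m/s and angular speed of red below 0.5 rad/s and contact force between the fingers and red below 0.3 N) and (x of white in the frame of tote between -0.14 and -0.02 m and y of white in the frame of tote between -0.09 and 0.09 m and z of white in the frame of tote between 0.008 and 0.024 m and angle between white's own z axis and vertical below 0.1 rad and linear speed of white below 0.03 m/s and angular speed of white below 0.5 rad/s and contact force between the fingers and white below 0.3 N)) or ((x of red in the frame of tote between -0.14 and -0.02 m and y of red in the frame of tote between -0.09 and 0.09 m and z of red in the frame of tote between 0.008 and 0.024 m and angle between red's own z axis and vertical below 0.1 rad and linear speed of red below 0.03 m/s and angular speed of red below 0.5 rad/s and contact force between the fingers and red below 0.3 N) and (x of white in the frame of tote between 0.02 and 0.14 m and y of white in the frame of tote between -0.09 and 0.09 m and z of white in the frame of tote between 0.008 and 0.024 m and angle between white's own z axis and vertical below 0.1 rad and linear speed of white below 0.03 m/s and angular speed of white below 0.5 rad/s and contact force between the fingers and white below 0.3 N)))); the robot touches nothing.
It fails at once if a frame falls over (tilts more than 0.6 rad) (angle between any of oak, black, red, white's own z axis and vertical above 0.6 rad).
It fails at once if a frame is dropped from more than about 20 mm (let go and moving faster than 0.6 m/s) ((linear speed of oak above 0.6 m/s and contact force between the fingers and oak below 0.3 N) or (linear speed of black above 0.6 m/s and contact force between the fingers and black below 0.3 N) or (linear speed of red above 0.6 m/s and contact force between the fingers and red below 0.3 N) or (linear speed of white above 0.6 m/s and contact force between the fingers and white below 0.3 N)).
It fails at once if the tape roll or the glue bottle is pushed more than 30 mm (distance of any of tape, glue from where it was at the start of the episode above 0.03 m).
It also fails if it takes over 141 s, if anything falls off the work surface, if the arm or the gripper's body presses on something with over 40 N, if the wrist force passes 120 N, or if a joint passes its speed limit or range.

## Working session

There is one attempt and no reset: what is moved stays moved. The work goes in short steps, Python scripts to look and compute and a tool call to move; the robot and the scene stay as the last step left them, time stands still between calls to the robot, and variables do not carry over. Pictures are saved under pics/ and viewed, and the job is handed in when it is done.

Besides the shell and the picture viewer there is one more tool, called by a JSON object that holds its "op" and its "data". play_rows: Moves the arm, as the interface text tells. Its arguments: {"type":"object","properties":{"deltas":{"type":"string"},"grip_force":{"type":"number"}},"required":["deltas"]}

```bash
ls; mkdir -p pics; python3 - <<'E'
from cell import ctrl
import cv2,numpy as np
s=ctrl.get_state();print({k:np.round(v,3) for k,v in s.items()})
for n in("scene","top","wrist"):
    p,d=ctrl.capture(n);cv2.imwrite(f"pics/{n}0.png",p[:,:,::-1]);np.save(f"pics/{n}0.npy",d);c=ctrl.camera_params(n);print(n,c,d.min(),d.max())
E
```

```text
pics
{'t': np.float64(0.0), 'q': array([ 1.202,  0.478,  0.022,  1.556, -0.011,  1.109, -0.083]), 'joint_velocities': array([-0.   ,  0.001, -0.001,  0.   ,  0.001,  0.001, -0.   ]), 'joint_torque': array([-1.0000e-03, -5.8286e+01,  1.5340e+00, -2.7261e+01, -5.4000e-02,
        1.7000e-02,  0.0000e+00]), 'eef_pos': array([ 0.174, -0.652,  0.182]), 'orientation': array([-0.001,  0.992,  0.13 , -0.   ]), 'contact_force': array([-0.358,  0.355,  0.515]), 'torque': array([ 0.01 ,  0.014, -0.035]), 'opening': np.float64(0.088)}
scene {'intrinsics': array([[470.4588551 ,   0.        , 286.55391569],
       [  0.        , 470.4588551 , 210.16533771],
       [  0.        ,   0.        ,   1.        ]]), 'world_to_cam': array([[ 0.11601685,  0.99324008, -0.00377249, -0.0500299 ],
       [-0.84795803,  0.10102334,  0.52034744,  0.40787689],
       [ 0.51721104, -0.05717015,  0.85394632, -1.63403025],
       [ 0.        ,  0.        ,  0.        ,  1.        ]])} 0.0 3.133817
top {'intrinsics': array([[408.19121777,   0.        , 274.56363315],
       [  0.        , 408.19121777, 208.51445291],
[... 272 characters left out ...]
7883e-02,  9.95927903e-01,
        -1.12530631e+00],
       [ 0.00000000e+00,  0.00000000e+00,  0.00000000e+00,
         1.00000000e+00]])} 0.0 1.2446212
wrist {'intrinsics': array([[298.15088397,   0.        , 273.96531135],
       [  0.        , 298.15088397, 210.6522033 ],
       [  0.        ,   0.        ,   1.        ]]), 'world_to_cam': array([[ 2.58251918e-01, -9.66077223e-01, -8.63859194e-04,
        -6.75124745e-01],
       [ 9.30141582e-01,  2.48887015e-01, -2.69984985e-01,
         3.31464321e-02],
       [ 2.61041348e-01,  6.89206288e-02,  9.62864145e-01,
        -3.89659584e-01],
       [ 0.00000000e+00,  0.00000000e+00,  0.00000000e+00,
         1.00000000e+00]])} 0.0 0.479409
```

View pics/scene0.png

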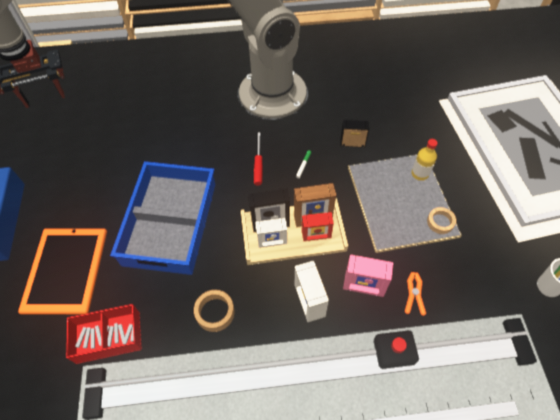

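View pics/top0.png

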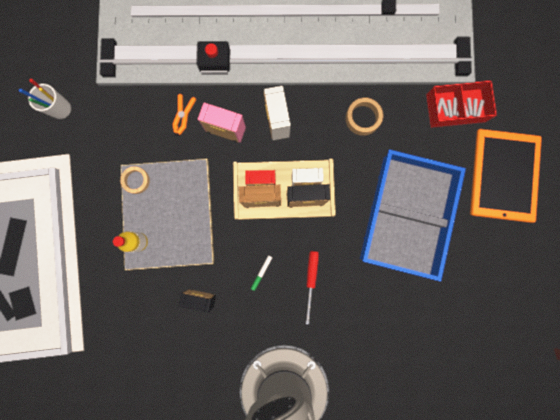

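View pics/wrist0.png

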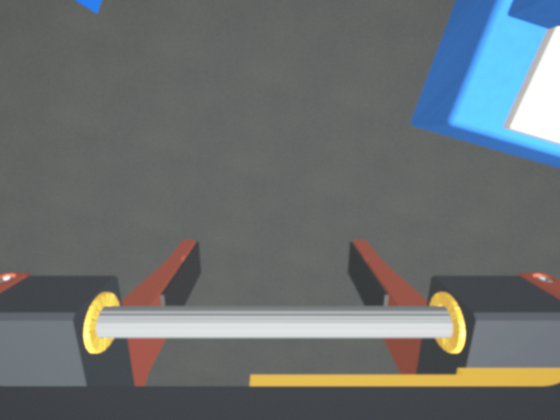

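The top view shows the stand at about (283,189), with the oak frame at (260,196), black at (308,195), red at (260,177) and white at (308,176). The side board is around (168,214), with the tape at (134,180) and the glue at (128,242). The tote is around (414,215).

White candidates are the white frame on the stand (308,176), a white one off the stand (277,112) and a pink one (221,121). Next I'll measure these and view an enlarged crop.

```bash
cat > h.py <<'E'
from cell import ctrl
import cv2,numpy as np
def cloud(n,d,c=None):
    c=c or ctrl.camera_params(n);K=c["intrinsics"];W=np.linalg.inv(c["world_to_cam"])
    v,u=np.mgrid[0:d.shape[0],0:d.shape[1]]
    P=np.stack([(u-K[0,2])/K[0,0]*d,-(v-K[1,2])/K[1,1]*d,-d],-1)
    return P@W[:3,:3].T+W[:3,3]
def rect(XY):
    (c,s,a)=cv2.minAreaRect((XY*1000).astype(np.float32)); return np.round(c,1),np.round(s,1),round(a,2)
E
python3 - <<'E'
from h import *
p=cv2.imread("pics/top0.png");d=np.load("pics/top0.npy");P=cloud("top",d)
def blob(box,m):
    z=np.zeros(m.shape,bool);z[box[1]:box[3],box[0]:box[2]]=1
    m=(m&z&(d>0)).astype(np.uint8)
    n,l,s,_=cv2.connectedComponentsWithStats(m,connectivity=4);return l==1+np.argmax(s[1:,4])
Z=P[...,2]
st=(225,150,345,230)
for name,box,lo,hi in[("tall",st,.145,.175),("small",st,.09,.12)]:
    m=((Z>lo)&(Z<hi)).astype(np.uint8);z=np.zeros_like(m);z[st[1]:st[3],st[0]:st[2]]=1
    n,l,s,_=cv2.connectedComponentsWithStats(m*z)
    for i in range(1,n):
        if s[i,4]>20: q=l==i;print(name,s[i],rect(P[q][:,:2]),np.median(Z[q]))
for nm,b,lo,hi in[("board",(110,150,220,275),.008,.021),("stand",(228,155,340,222),.012,.024),("toterim",(360,145,470,285),.068,.082),("div",(360,145,470,285),.052,.066),("floor",(360,145,470,285),.008,.022),("glue",(105,225,150,260),.03,.2),("tape",(115,160,155,200),.03,.06),("wh2",(255,80,300,145),.05,.2)]:
    q=blob(b,(Z>lo)&(Z<hi));print(nm,q.sum(),rect(P[q][:,:2]),np.median(Z[q]),Z[q].max())
c=p[80:235,215:345];cv2.imwrite("pics/crop.png",cv2.resize(c,None,fx=3.8,fy=3.8,interpolation=2))
s=cv2.imread("pics/scene0.png")[170:330,230:400];cv2.imwrite("pics/crop2.png",cv2.resize(s,None,fx=3.7,fy=3.7,interpolation=2))
E
```

```text
tall [239 185  42  18 707] (array([527.1,  61.3]), array([ 41.4, 103.7]), 2.28) 0.15827930880342223
tall [287 184  43  19 707] (array([528.9, -60. ]), array([ 41.3, 105. ]), 3.17) 0.15839751122807022
small [292 168  31  16 443] (array([582.3, -61.2]), array([37.9, 79.9]), 2.39) 0.1030751264483829
small [245 170  30  15 443] (array([577.9,  64.5]), array([37.3, 76.8]), 0.18) 0.10329213110437396
small [241 202  40   3  43] (array([507.2,  61.2]), array([  1.7, 102.2]), 2.76) 0.10452212910954928
small [288 202  38   3  44] (array([508.3, -58.9]), array([ 1.4, 96.2]), 2.66) 0.10478099540123653
board 8075 (array([488.4, 334.9]), array([300.5, 251.4]), 4.29) 0.015300182059432288 0.020950808828338552
stand 2358 (array([557.7,   1.2]), array([161. , 260.9]), 1.89) 0.018503340108728228 0.023962923274533976
toterim 1605 (array([ 482.6, -347.3]), array([211.7, 310.6]), 75.74) 0.07537406684068748 0.08174551113344353
div 742 (array([ 484. , -350.6]), array([189.4, 286.5]), 75.84) 0.060178052142786376 0.06596582615398905
floor 3099 (array([ 406.5, -335.7]), array([180.3, 134.6]), 76.04) 0.015671384437430103 0.021963215640885325
glue 551 (array([408.4, 404.5]), array([53.7, 48.2]), 0.45) 0.11487374537012984 0.17057634194188087
tape 321 (array([581.8, 420.2]), array([74.3, 73.9]), 9.85) 0.038811710937011856 0.04606755445082822
wh2 941 (array([760.7,  20.9]), array([111.3,  53.2]), 10.95) 0.1168477496312601 0.1232145819380146
```

View pics/crop.png

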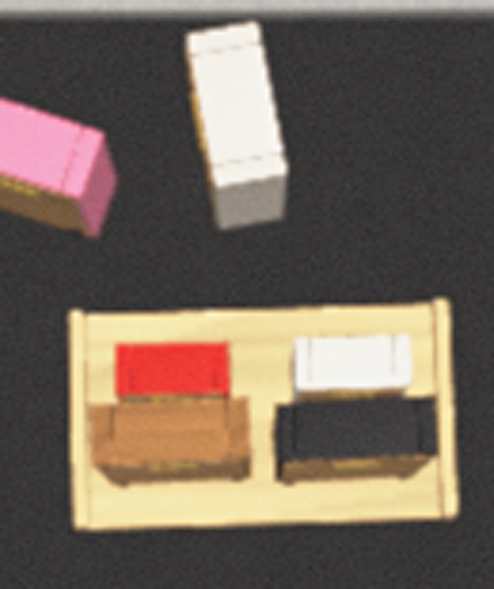

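View pics/crop2.png

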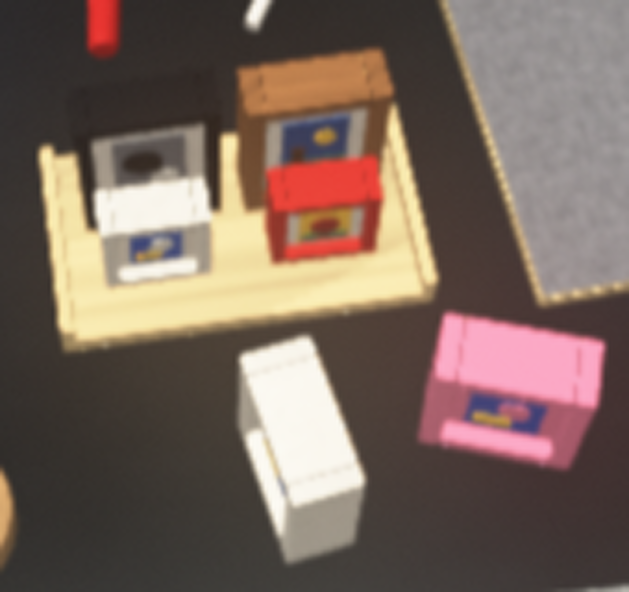

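The stand's white frame (crop 350,360; 80×38 mm) is the one meant. The other white one is about 111×53 mm and the pink one is excluded. The measured heights (158, 103, 75 and 15 mm) agree with the spec. I'll start moving by raising the tool and turning it.

```bash
cat >> h.py <<'E'
from scipy.spatial.transform import Rotation as R
def to(x,y,z,th):
    s=ctrl.get_state();w=s["orientation"];r=R.from_quat([w[1],w[2],w[3],w[0]])
    th=np.deg2rad(th);X=np.array([np.cos(th),np.sin(th),0]);Zt=np.array([0,0,-1.]);g=R.from_matrix(np.stack([X,np.cross(Zt,X),Zt],1))
    d=r.inv().apply(np.array([x,y,z])-s["eef_pos"]);wv=(r.inv()*g).as_rotvec()
    M=r.as_matrix();print("t",round(s["t"],2),"pos",np.round(s["eef_pos"],4),"yaw",round(np.degrees(np.arctan2(M[1,0],M[0,0])),2),"op",round(s["opening"],4),"F",np.round(s["contact_force"],2),"\n shift",np.round(d,4),"turn",np.round(wv,4),"q1,7",np.round(s["q"][[0,6]],2))
E
python3 -c "
from h import *
to(.174,-.652,.30,92.2)"
```

```text
t 0.15 pos [ 0.1739 -0.6517  0.1826] yaw 14.94 op 0.0877 F [ 0.32 -0.14 -0.08] 
 shift [-0.      0.0002 -0.1174] turn [-1.3000e-03 -8.0000e-04 -1.3484e+00] q1,7 [ 1.2  -0.08]
```

{"op": "play_rows", "data": {"deltas": "0.07 0 0 -0.03 0 0 0; 0.07 0 0 -0.04 0 0 0; 0.07 0 0 -0.04 0 0 0; 0.07 0 0 -0.02 0 0 0; 0.07 0 0 0 0 0 0", "grip_force": 20}}

```text
t: 0.78
eef_pos: [0.1742, -0.6529, 0.3148]
orientation: [0.001, 0.992, 0.13, 0.0]
contact_force: [-1.1, 0.2, -0.1]
opening: 0.0701
```

{"op": "play_rows", "data": {"deltas": "0.07 0.03 -0.005 0 0 0 -0.045; 0.07 0.055 -0.01 0 0 0 -0.09; 0.07 0.055 -0.01 0 0 0 -0.09; 0.07 0.055 -0.01 0 0 0 -0.09; 0.07 0.055 -0.01 0 0 0 -0.09"}}

```text
t: 1.4
eef_pos: [0.3854, -0.5068, 0.3114]
orientation: [-0.001, 0.944, 0.33, -0.0]
contact_force: [-0.6, 0.5, -0.6]
opening: 0.0698
```

{"op": "play_rows", "data": {"deltas": "0.07 0.055 -0.01 0 0 0 -0.09; 0.07 0.055 -0.01 0 0 0 -0.09; 0.07 0.055 -0.01 0 0 0 -0.09; 0.07 0.055 -0.01 0 0 0 -0.09; 0.07 0.055 -0.01 0 0 0 -0.09"}}

```text
t: 2.02
eef_pos: [0.5274, -0.269, 0.3116]
orientation: [-0.001, 0.847, 0.532, -0.0]
contact_force: [0.7, 0.1, 0.3]
opening: 0.0702
```

{"op": "play_rows", "data": {"deltas": "0.07 0.055 -0.01 0 0 0 -0.09; 0.07 0.055 -0.01 0 0 0 -0.09; 0.07 0.055 -0.01 0 0 0 -0.09; 0.07 0.04 -0.005 0 0 0 -0.09; 0.07 0.02 0 0 0 0 -0.09"}}

```text
t: 2.65
eef_pos: [0.5607, -0.0432, 0.312]
orientation: [-0.001, 0.705, 0.709, -0.0]
contact_force: [-0.7, -0.2, -0.4]
opening: 0.0698
```

```bash
python3 -c "
from h import *
to(.527,.061,.25,92.2)"
```

```text
t 2.65 pos [ 0.5607 -0.0432  0.312 ] yaw 90.31 op 0.0698 F [-0.7  -0.24 -0.44] 
 shift [ 0.1043 -0.033   0.0622] turn [-0.0021 -0.0015 -0.0329] q1,7 [ 0.4  -0.14]
```

{"op": "play_rows", "data": {"deltas": "0.07 0.03 -0.01 0.01 0 0 -0.033; 0.07 0.04 -0.013 0.02 0 0 0; 0.07 0.024 -0.01 0.02 0 0 0; 0.07 0.01 0 0.012 0 0 0; 0.07 0 0 0 0 0 0"}}

```text
t: 3.28
eef_pos: [0.526, 0.0554, 0.2501]
orientation: [-0.001, 0.696, 0.718, -0.001]
contact_force: [-0.7, -0.3, 0.4]
opening: 0.0699
```

```bash
python3 - <<'E'
from h import *
to(.527,.061,.124,92.2)
c=ctrl.camera_params("wrist");p,d=ctrl.capture("wrist");cv2.imwrite("pics/w1.png",p[:,:,::-1]);P=cloud("wrist",d,c)
Z=P[...,2]
for lo,hi in((.148,.166),(.096,.108)):
    m=((Z>lo)&(Z<hi)&(np.abs(P[...,1])<.13)&(P[...,0]>.45)&(P[...,0]<.62)).astype(np.uint8)
    n,l,s,_=cv2.connectedComponentsWithStats(m)
    for i in range(1,n):
        if s[i,4]>300:print(s[i],rect(P[l==i][:,:2]),np.median(Z[l==i]))
E
```

```text
t 3.27 pos [0.526  0.0554 0.2501] yaw 91.73 op 0.0699 F [-0.66 -0.32  0.37] 
 shift [0.0056 0.0014 0.1261] turn [-0.0024  0.     -0.0081] q1,7 [ 0.28 -0.32]
[ 255  142   42  103 4103] (array([527.6,  61.6]), array([ 40.8, 105. ]), 2.95) 0.15750071474440874
[ 255  255   38   51 1840] (array([528. , -36.2]), array([41. , 58.4]), 2.76) 0.1574910180862991
[ 302  151   35   67 2072] (array([578.9,  63.8]), array([37.1, 79.9]), 0.96) 0.10250342100722062
[ 300  250   31   56 1598] (array([582.9, -60.6]), array([37.2, 79.8]), 1.98) 0.10253852624263576
```

View pics/w1.png

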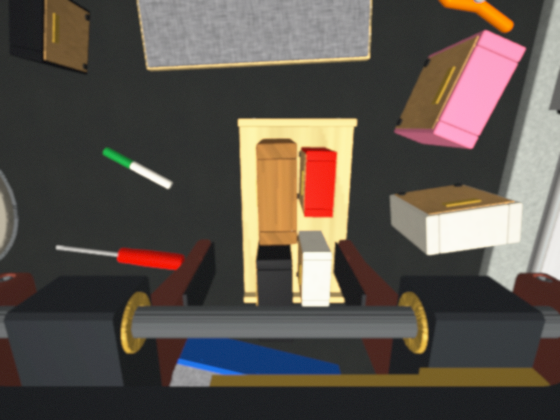

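The wrist view shows oak at (276,190) and red at (318,182), with black at (275,270) and white at (315,270). Positions agree with the top view to 1–2 mm, so I'll descend on oak.

{"op": "play_rows", "data": {"deltas": "0.07 0.006 0.002 0.02 0 0 -0.016; 0.07 0 0 0.03 0 0 0; 0.07 0 0 0.03 0 0 0; 0.07 0 0 0.03 0 0 0; 0.07 0 0 0.014 0 0 0"}}

```text
t: 3.95
eef_pos: [0.5287, 0.0594, 0.1263]
orientation: [-0.0, 0.692, 0.722, -0.001]
contact_force: [-0.5, -0.7, 0.3]
opening: 0.0704
```

{"op": "play_rows", "data": {"deltas": "0.07 0 0 0.002 0 0 0; 0.036 0 0 0 0 0 0; 0.036 0 0 0 0 0 0; 0.036 0 0 0 0 0 0; 0.036 0 0 0 0 0 0", "grip_force": 20}}

```text
t: 4.58
eef_pos: [0.5288, 0.0608, 0.1257]
orientation: [0.0, 0.691, 0.722, 0.0]
contact_force: [-0.1, 0.7, 0.6]
opening: 0.0367
```

```bash
python3 -c "
from h import *
to(.527,.061,.23,92.8)"
```

```text
t 4.58 pos [0.5288 0.0608 0.1257] yaw 92.52 op 0.0367 F [-0.12  0.69  0.55] 
 shift [ 0.0003 -0.0017 -0.1043] turn [ 0.0006  0.0001 -0.0049] q1,7 [ 0.23 -0.41]
```

{"op": "play_rows", "data": {"deltas": "0.02 0 0 0 0 0 0; 0.02 0 0 0 0 0 0; 0.02 0 0 -0.002 0 0 0; 0.02 0 0 -0.004 0 0 0; 0.02 0 0 -0.004 0 0 0", "grip_force": 25}}

```text
t: 5.2
eef_pos: [0.5287, 0.0608, 0.1357]
orientation: [0.0, 0.691, 0.722, 0.0]
contact_force: [-0.0, -0.4, -0.1]
opening: 0.0201
```

```bash
python3 -c "
from h import *
to(.527,.061,.23,92.8)
p,d=ctrl.capture('wrist');cv2.imwrite('pics/w2.png',p[:,:,::-1])"
```

```text
t 5.2 pos [0.5287 0.0608 0.1357] yaw 92.52 op 0.0201 F [-0.05 -0.4  -0.08] 
 shift [ 0.0002 -0.0016 -0.0943] turn [ 0.0002 -0.     -0.0049] q1,7 [ 0.24 -0.4 ]
```

View pics/w2.png

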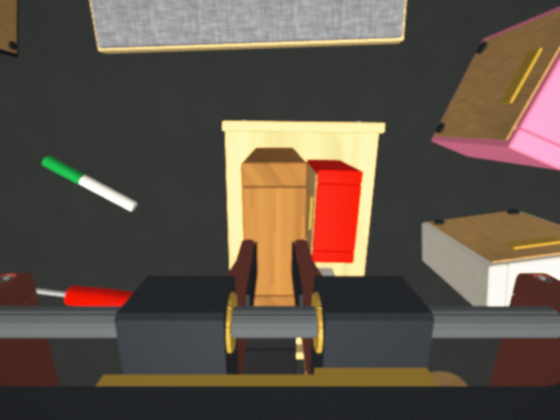

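```bash
python3 - <<'E'
from h import *
c=ctrl.camera_params("wrist");p,d=ctrl.capture("wrist");P=cloud("wrist",d,c)
for u,v in((248,246),(303,246),(275,200),(275,240),(275,290),(245,275),(309,275),(250,265)):print(u,v,np.round(P[v,u],4),d[v,u])
w=c["world_to_cam"];K=c["intrinsics"]
for q in([.5287,.0608,.1357],[.5287,.0608,.155],[.5276,.0616,.158]):
    x=w[:3,:3]@q+w[:3,3];print(x,K[0,2]+K[0,0]*x[0]/-x[2],K[1,2]+K[1,1]*-x[1]/-x[2])
E
python3 - <<'E'
import sys;sys.path.insert(0,'.')
from h import *
print(ctrl.tcp_to_grasp)
p,d=ctrl.capture("scene");q=p[150:280,220:370,::-1];cv2.imwrite("pics/s2.png",cv2.resize(q,None,fx=4,fy=4,interpolation=2))
E
```

```text
248 246 [0.5142 0.0709 0.1857] 0.16272181
303 246 [0.5443 0.072  0.1852] 0.16338877
275 200 [0.5282 0.0905 0.1578] 0.18452717
275 240 [0.5294 0.0638 0.157 ] 0.19249262
275 290 [0.531  0.0284 0.1584] 0.20077619
245 275 [0.5157 0.0715 0.2199] 0.12966381
309 275 [0.5437 0.0721 0.2188] 0.13098726
250 265 [0.5169 0.0696 0.2062] 0.1433735
[-0.00023921 -0.01604902 -0.21381598] 273.6317515081122 233.03140311311452
[-0.00020931 -0.0212714  -0.19523599] 273.64566840118243 243.13641170237221
[-0.00126808 -0.02126723 -0.19211686] 271.9973462103886 243.65733999214802
0.0187
```

View pics/s2.png

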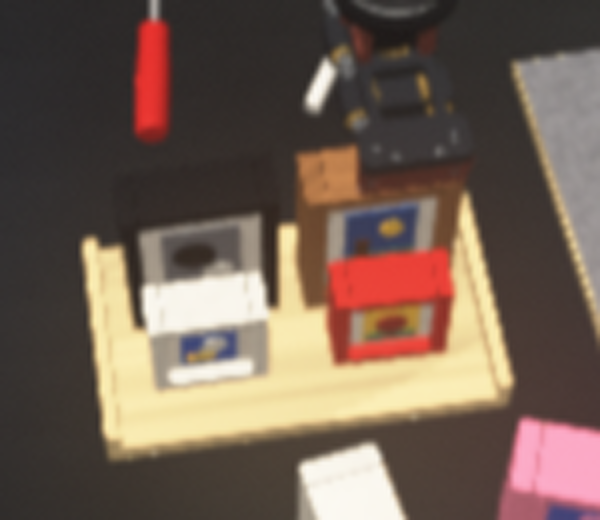

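```bash
python3 - <<'E'
from h import *
d=ctrl.capture("wrist");c=ctrl.camera_params("wrist");P=cloud("wrist",d[1],c)
for u in(248,296,300,304):
    print(u,[tuple(np.round(P[v,u]*1000).astype(int)) for v in range(236,276,4)])
cv2.imwrite("pics/w3.png",cv2.resize(d[0][220:320,200:350,::-1],None,fx=5,fy=5,interpolation=2))
p,dd=ctrl.capture("scene");Q=cloud("scene",dd)
m=(Q[...,2]>.1)&(np.abs(Q[...,0]-.53)<.06)&(np.abs(Q[...,1]-.06)<.07)
for v in range(175,205,2):print(v,[tuple(np.round(Q[v,u]*1000).astype(int)) for u in range(312,340,5)])
t,td=ctrl.capture("top");cv2.imwrite("pics/t3.png",cv2.resize(t[130:240,210:360,::-1],None,fx=4,fy=4,interpolation=2))
E
```

```text
248 [(np.int64(512), np.int64(66), np.int64(157)), (np.int64(513), np.int64(71), np.int64(177)), (np.int64(514), np.int64(71), np.int64(182)), (np.int64(514), np.int64(71), np.int64(188)), (np.int64(515), np.int64(71), np.int64(193)), (np.int64(515), np.int64(71), np.int64(198)), (np.int64(515), np.int64(71), np.int64(202)), (np.int64(516), np.int64(70), np.int64(206)), (np.int64(516), np.int64(71), np.int64(212)), (np.int64(516), np.int64(70), np.int64(214))]
296 [(np.int64(542), np.int64(67), np.int64(157)), (np.int64(541), np.int64(72), np.int64(176)), (np.int64(540), np.int64(72), np.int64(182)), (np.int64(540), np.int64(72), np.int64(187)), (np.int64(539), np.int64(72), np.int64(193)), (np.int64(539), np.int64(71), np.int64(195)), (np.int64(539), np.int64(71), np.int64(200)), (np.int64(539), np.int64(71), np.int64(205)), (np.int64(538), np.int64(70), np.int64(209)), (np.int64(538), np.int64(70), np.int64(212))]
300 [(np.int64(545), np.int64(68), np.int64(157)), (np.int64(543), np.int64(72), np.int64(177)), (np.int64(543), np.int64(72), np.int64(182)), (np.int64(542), np.int64(72
[... 4275 characters left out ...]
np.int64(549), np.int64(93), np.int64(149)), (np.int64(548), np.int64(107), np.int64(144)), (np.int64(463), np.int64(147), np.int64(5))]
201 [(np.int64(550), np.int64(53), np.int64(149)), (np.int64(538), np.int64(70), np.int64(126)), (np.int64(537), np.int64(83), np.int64(123)), (np.int64(538), np.int64(97), np.int64(121)), (np.int64(546), np.int64(108), np.int64(132)), (np.int64(464), np.int64(148), np.int64(-4))]
203 [(np.int64(541), np.int64(56), np.int64(124)), (np.int64(541), np.int64(69), np.int64(122)), (np.int64(540), np.int64(83), np.int64(117)), (np.int64(538), np.int64(98), np.int64(110)), (np.int64(548), np.int64(108), np.int64(125)), (np.int64(492), np.int64(140), np.int64(31))]
```

View pics/w3.png

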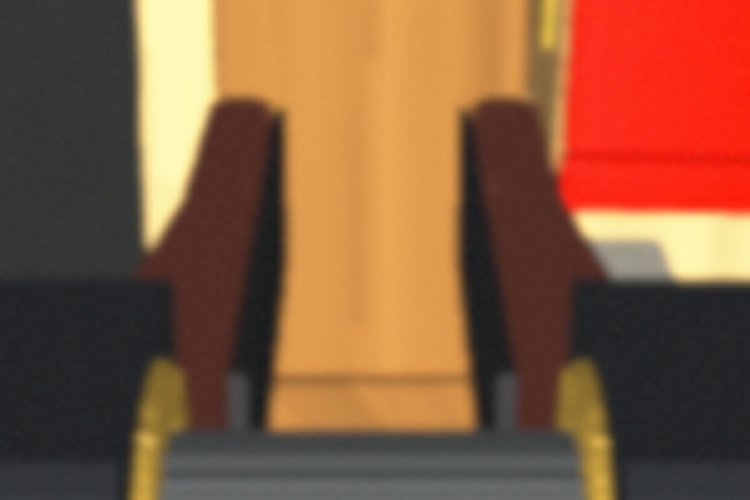

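View pics/t3.png

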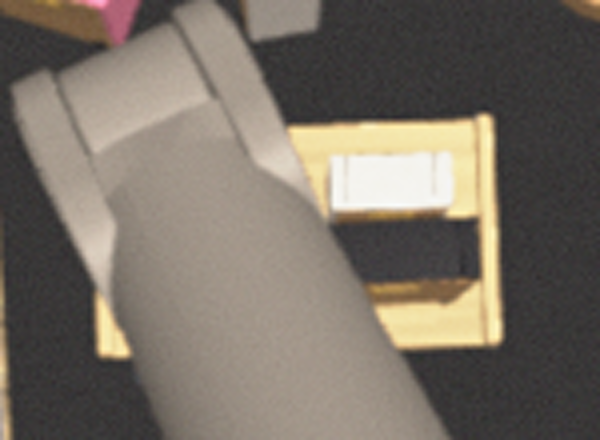

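The depth readings show the finger tips at z≈0.175 while the state reports 0.136. The scene camera puts the gripper body at 0.255, which agrees. So the reported TCP z is about 39 mm lower than the real one, and the fingers closed above the oak without touching anything. I'll work to true tip heights from the cameras: reopen, go down part way and recheck.

{"op": "play_rows", "data": {"deltas": "0.07 0 0 0 0 0 0; 0.07 0 0 0 0 0 0; 0.07 0 0 0 0 0 0; 0.07 0 -0.001 0.005 0 0 -0.005; 0.07 0 0 0.005 0 0 0"}}

```text
t: 6.12
eef_pos: [0.5274, 0.0607, 0.1249]
orientation: [-0.0, 0.69, 0.724, -0.0]
contact_force: [0.0, -0.9, 0.3]
opening: 0.0666
```

```bash
cat >> h.py <<'E'
def tips(fn=None,show=True):
    c=ctrl.camera_params("wrist");e=ctrl.get_state()["eef_pos"];p,d=ctrl.capture("wrist");P=cloud("wrist",d,c)
    if fn: cv2.imwrite(fn,p[:,:,::-1])
    T=(P-(-np.linalg.inv(c["world_to_cam"])[:3,3]*0))
    # finger side faces: pixels nearer than .175 m in rows 225..262
    m=(d>0)&(d<.172);m[:225]=0;m[262:]=0
    n,l,s,_=cv2.connectedComponentsWithStats(m.astype(np.uint8))
    for i in range(1,n):
        if s[i,4]>60:
            q=P[l==i];k=q[:,2]<np.percentile(q[:,2],15);print("tip px",s[i][:4],"zmin",np.round(np.percentile(q[:,2],2),4),"low xy",np.round(np.median(q[k],0),4),"eef",np.round(e,4))
    return P,d,p
E
python3 -c "
from h import *
tips('pics/w4.png')
to(.5276,.0616,.085,92.8)"
```

```text
tip px [331 239  30  23] zmin 0.1656 low xy [0.5629 0.0731 0.1677] eef [0.5274 0.0607 0.1249]
tip px [187 240  30  22] zmin 0.1661 low xy [0.4906 0.0691 0.168 ] eef [0.5274 0.0607 0.1249]
t 6.17 pos [0.5269 0.0605 0.1243] yaw 92.81 op 0.0689 F [0.71 0.36 0.28] 
 shift [0.001  0.0008 0.0393] turn [-0.0013  0.0002  0.0001] q1,7 [ 0.23 -0.41]
```

View pics/w4.png

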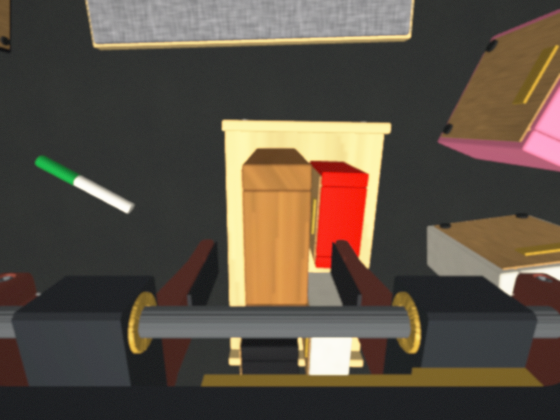

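{"op": "play_rows", "data": {"deltas": "0.07 0.001 0.001 0.015 0 0 0; 0.07 0 0 0.015 0 0 0; 0.07 0 0 0.009 0 0 0; 0.07 0 0 0 0 0 0; 0.07 0 0 0 0 0 0"}}

```text
t: 6.8
eef_pos: [0.5288, 0.0619, 0.0866]
orientation: [0.0, 0.69, 0.724, 0.0]
contact_force: [-0.8, 0.5, -0.6]
opening: 0.0701
```

{"op": "play_rows", "data": {"deltas": "0.03 0 0 0 0 0 0; 0.03 0 0 0 0 0 0; 0.03 0 0 0 0 0 0; 0.03 0 0 0 0 0 0; 0.03 0 0 0 0 0 0", "grip_force": 25}}

```text
t: 7.42
eef_pos: [0.5286, 0.0618, 0.0865]
orientation: [0.0, 0.69, 0.724, 0.0]
contact_force: [0.3, -0.5, 0.9]
opening: 0.0399
```

```bash
python3 -c "
from h import *
tips('pics/w5.png')
to(.5276,.0616,.085,92.8)"
```

```text
tip px [214 225 120  37] zmin 0.1335 low xy [0.507  0.0733 0.1457] eef [0.5286 0.0618 0.0865]
t 7.47 pos [0.5287 0.0618 0.0865] yaw 92.8 op 0.04 F [ 0.42 -0.21  1.78] 
 shift [-0.0001 -0.0011  0.0015] turn [ 0.0003  0.0001 -0.    ] q1,7 [ 0.21 -0.44]
```

View pics/w5.png

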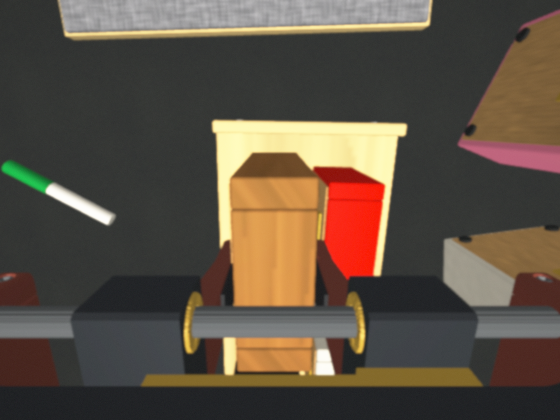

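Oak is gripped (opening 39.9 mm against a depth of 40). Lifting and carrying it to the far place on the board.

{"op": "play_rows", "data": {"deltas": "0.03 0 0 -0.01 0 0 0; 0.03 0 0 -0.02 0 0 0; 0.03 0 0 -0.025 0 0 0; 0.03 0 0 -0.025 0 0 0; 0.03 0 0 -0.02 0 0 0"}}

```text
t: 8.1
eef_pos: [0.5283, 0.0619, 0.1876]
orientation: [0.0, 0.69, 0.724, 0.0]
contact_force: [-0.2, -0.7, -2.7]
opening: 0.0397
```

{"op": "play_rows", "data": {"deltas": "0.03 0.015 0.003 0 0 0 0; 0.03 0.025 0.006 0 0 0 0; 0.03 0.035 0.007 0 0 0 0; 0.03 0.035 0.007 0 0 0 0; 0.03 0.035 0.007 0 0 0 0"}}

```text
t: 8.72
eef_pos: [0.5505, 0.2102, 0.185]
orientation: [-0.001, 0.689, 0.725, -0.001]
contact_force: [0.5, -0.1, -2.1]
opening: 0.0399
```

{"op": "play_rows", "data": {"deltas": "0.03 0.035 0.007 0 0 0 0; 0.03 0.03 0.006 0 0 0 0; 0.03 0.02 0.004 0 0 0 0; 0.03 0.007 0.002 0 0 0 0; 0.03 0 0 0 0 0 0"}}

```text
t: 9.35
eef_pos: [0.5658, 0.3006, 0.1859]
orientation: [0.0, 0.69, 0.724, -0.0]
contact_force: [0.1, -0.2, -2.5]
opening: 0.0398
```

```bash
python3 -c "
from h import *
to(.566,.301,.0835,92.8)
tips('pics/w6.png')
p,d=ctrl.capture('scene');cv2.imwrite('pics/s6.png',p[:,:,::-1])"
```

```text
t 9.35 pos [0.5658 0.3006 0.1859] yaw 92.8 op 0.0398 F [ 0.05 -0.17 -2.49] 
 shift [0.0005 0.0003 0.1024] turn [-0.0007  0.0007  0.    ] q1,7 [-0.15 -0.78]
tip px [214 225 120  37] zmin 0.2329 low xy [0.5442 0.3121 0.2452] eef [0.5658 0.3006 0.1859]
```

View pics/s6.png

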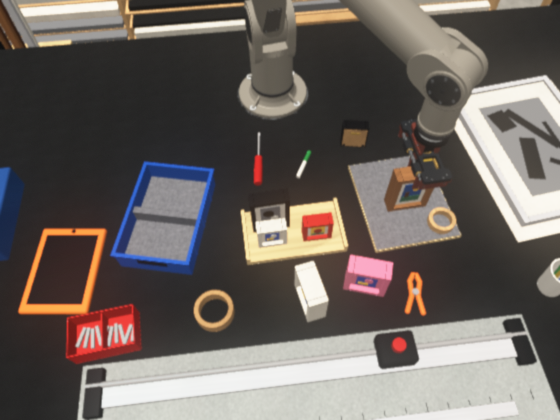

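The scene view shows oak held upright at (405,190) over the board, with the glue and tape clear. Lowering it.

{"op": "play_rows", "data": {"deltas": "0.03 0 0 0.015 0 0 0; 0.03 0 0 0.025 0 0 0; 0.03 0 0 0.025 0 0 0; 0.03 0 0 0.02 0 0 0; 0.03 0 0 0.01 0 0 0"}}

```text
t: 10.07
eef_pos: [0.5653, 0.3, 0.0896]
orientation: [-0.0, 0.69, 0.724, -0.001]
contact_force: [-0.7, -0.1, -3.3]
opening: 0.0401
```

{"op": "play_rows", "data": {"deltas": "0.03 0 0 0.003 0 0 0; 0.03 0 0 0.002 0 0 0; 0.03 0 0 0.001 0 0 0; 0.03 0 0 0.001 0 0 0; 0.03 0 0 0 0 0 0"}}

```text
t: 10.7
eef_pos: [0.566, 0.3009, 0.0845]
orientation: [0.0, 0.69, 0.724, 0.0]
contact_force: [0.6, 0.6, -2.0]
opening: 0.0401
```

```bash
python3 -c "
from h import *
to(.566,.301,.0835,92.8)"
```

```text
t 10.7 pos [0.566  0.3009 0.0845] yaw 92.81 op 0.0401 F [ 0.59  0.64 -2.04] 
 shift [0.0001 0.     0.001 ] turn [ 0.0003 -0.0001  0.0001] q1,7 [-0.17 -0.84]
```

{"op": "play_rows", "data": {"deltas": "0.03 0 0 0.001 0 0 0; 0.03 0 0 0 0 0 0; 0.03 0 0 0.001 0 0 0; 0.03 0 0 0 0 0 0; 0.03 0 0 0 0 0 0"}}

```text
t: 11.32
eef_pos: [0.5661, 0.3011, 0.0835]
orientation: [0.0, 0.69, 0.724, 0.0]
contact_force: [-2.3, -1.4, 6.4]
opening: 0.0399
```

Contact. Releasing slowly and lifting away.

{"op": "play_rows", "data": {"deltas": "0.045 0 0 0 0 0 0; 0.05 0 0 0 0 0 0; 0.06 0 0 0 0 0 0; 0.06 0 0 0 0 0 0; 0.06 0 0 -0.005 0 0 0"}}

```text
t: 11.95
eef_pos: [0.5655, 0.3007, 0.0871]
orientation: [-0.0, 0.69, 0.724, -0.0]
contact_force: [0.3, -1.0, -0.9]
opening: 0.0599
```

{"op": "play_rows", "data": {"deltas": "0.07 0 0 -0.02 0 0 0; 0.07 0 0 -0.03 0 0 0; 0.07 0 0 -0.03 0 0 0; 0.07 -0.02 0 -0.02 0 0 0; 0.07 -0.035 -0.005 -0.01 0 0 0"}}

```text
t: 12.58
eef_pos: [0.5641, 0.2474, 0.2005]
orientation: [0.0, 0.689, 0.725, 0.002]
contact_force: [-0.3, -0.5, -0.0]
opening: 0.0698
```

```bash
python3 -c "
from h import *
P,d,p=tips('pics/w7.png')
to(.5289,-.060,.2,92.8)
Z=P[...,2];m=((Z>.145)&(Z<.163)&(P[...,1]>.2)&(P[...,0]>.5)).astype(np.uint8)
n,l,s,_=cv2.connectedComponentsWithStats(m);i=1+np.argmax(s[1:,4]);print(s[i],rect(P[l==i][:,:2]),np.median(Z[l==i]))
"
```

```text
tip px [183 239  31  23] zmin 0.2417 low xy [0.5261 0.2555 0.2439] eef [0.5641 0.2474 0.2005]
tip px [334 239  31  23] zmin 0.2417 low xy [0.6006 0.2597 0.2439] eef [0.5641 0.2474 0.2005]
t 12.62 pos [0.5653 0.2406 0.201 ] yaw 92.59 op 0.0696 F [ 0.02 -4.21 -0.58] 
 shift [-0.2986 -0.0499  0.0014] turn [ 0.0039  0.0023 -0.0037] q1,7 [-0.04 -0.69]
[ 253   84   53  130 6444] (array([565.2, 300.8]), array([ 41.2, 104. ]), 2.79) 0.15451209645390013
```

View pics/w7.png

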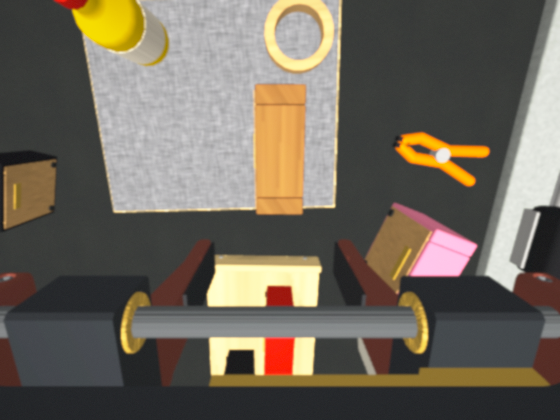

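Oak stands upright at (279,150) on the board. Now to black.

{"op": "play_rows", "data": {"deltas": "0.07 -0.03 -0.005 0 0 0 0; 0.07 -0.05 -0.008 0 0 0 0; 0.07 -0.055 -0.009 0 0 0 0; 0.07 -0.055 -0.009 0 0 0 0; 0.07 -0.05 -0.009 0 0 0 0"}}

```text
t: 13.25
eef_pos: [0.5354, 0.0022, 0.1989]
orientation: [0.001, 0.69, 0.724, 0.001]
contact_force: [0.5, 0.3, -0.1]
opening: 0.0699
```

{"op": "play_rows", "data": {"deltas": "0.07 -0.04 -0.006 0.01 0 0 0; 0.07 -0.015 -0.004 0.02 0 0 0; 0.07 -0.004 0 0.02 0 0 0; 0.07 0 0 0.01 0 0 0; 0.07 0 0 0 0 0 0"}}

```text
t: 13.88
eef_pos: [0.5283, -0.0547, 0.1376]
orientation: [-0.0, 0.689, 0.724, 0.0]
contact_force: [-0.1, 0.6, 0.3]
opening: 0.0703
```

```bash
python3 -c "
from h import *
to(.5289,-.060,.0865,92.8)
P,d,p=tips('pics/w8.png')
Z=P[...,2];m=((Z>.145)&(Z<.163)&(P[...,1]<.02)&(P[...,1]>-.15)&(P[...,0]>.48)&(P[...,0]<.6)).astype(np.uint8)
n,l,s,_=cv2.connectedComponentsWithStats(m);i=1+np.argmax(s[1:,4]);print(s[i],rect(P[l==i][:,:2]),np.median(Z[l==i]))
"
```

```text
t 13.88 pos [ 0.5283 -0.0547  0.1376] yaw 92.85 op 0.0703 F [-0.05  0.61  0.28] 
 shift [-0.0053  0.0004  0.0511] turn [-0.0001 -0.0003  0.0009] q1,7 [ 0.43 -0.16]
tip px [183 239  31  23] zmin 0.1787 low xy [ 0.4895 -0.0465  0.181 ] eef [ 0.5283 -0.0547  0.1376]
tip px [334 239  31  23] zmin 0.1785 low xy [ 0.5655 -0.0423  0.1805] eef [ 0.5283 -0.0547  0.1376]
[ 243  169   66  137 8454] (array([529.2, -55.1]), array([41., 95.]), 3.18) 0.15751564450307123
```

View pics/w8.png

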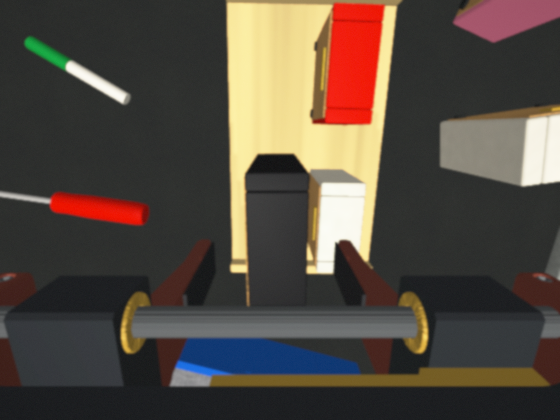

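Black is centred between the fingers at (277,225). Descending and gripping.

{"op": "play_rows", "data": {"deltas": "0.07 -0.005 0.001 0.015 0 0 0; 0.07 0 0 0.02 0 0 0; 0.07 0 0 0.012 0 0 0; 0.07 0 0 0.004 0 0 0; 0.07 0 0 0 0 0 0"}}

```text
t: 14.55
eef_pos: [0.5296, -0.0602, 0.0863]
orientation: [-0.0, 0.69, 0.724, 0.0]
contact_force: [-0.9, 0.3, 0.7]
opening: 0.0697
```

{"op": "play_rows", "data": {"deltas": "0.03 0 0 0 0 0 0; 0.03 0 0 0 0 0 0; 0.03 0 0 0 0 0 0; 0.03 0 0 0 0 0 0; 0.03 0 0 0 0 0 0", "grip_force": 25}}

```text
t: 15.18
eef_pos: [0.5297, -0.0603, 0.0866]
orientation: [0.0, 0.69, 0.724, 0.0]
contact_force: [-0.6, -0.3, 1.3]
opening: 0.04
```

```bash
python3 -c "
from h import *
to(.416,.2895,.187,92.8)"
```

```text
t 15.18 pos [ 0.5297 -0.0603  0.0866] yaw 92.8 op 0.04 F [-0.64 -0.27  1.31] 
 shift [ 0.355  -0.0964 -0.1005] turn [0.0004 0.0001 0.0001] q1,7 [ 0.41 -0.2 ]
```

{"op": "play_rows", "data": {"deltas": "0.03 0 0 -0.01 0 0 0; 0.03 0 0 -0.02 0 0 0; 0.03 0 0 -0.03 0 0 0; 0.03 0 0 -0.03 0 0 0; 0.03 0 0 -0.02 0 0 0"}}

```text
t: 15.8
eef_pos: [0.5296, -0.0602, 0.198]
orientation: [0.0, 0.69, 0.724, 0.0]
contact_force: [-0.6, -0.8, -2.2]
opening: 0.0402
```

{"op": "play_rows", "data": {"deltas": "0.03 0.015 -0.005 0 0 0 0; 0.03 0.03 -0.009 0 0 0 0; 0.03 0.04 -0.012 0 0 0 0; 0.03 0.04 -0.012 0 0 0 0; 0.03 0.04 -0.012 0 0 0 0"}}

```text
t: 16.42
eef_pos: [0.4692, 0.1039, 0.1952]
orientation: [-0.001, 0.689, 0.725, -0.001]
contact_force: [0.6, 0.8, -2.2]
opening: 0.04
```

{"op": "play_rows", "data": {"deltas": "0.03 0.04 -0.011 0 0 0 0; 0.03 0.04 -0.011 0 0 0 0; 0.03 0.04 -0.01 0 0 0 0; 0.03 0.035 -0.008 0 0 0 0; 0.03 0.02 -0.004 0 0 0 0"}}

```text
t: 17.05
eef_pos: [0.4161, 0.2769, 0.1953]
orientation: [-0.001, 0.688, 0.725, -0.001]
contact_force: [0.8, -0.5, -2.6]
opening: 0.0397
```

{"op": "play_rows", "data": {"deltas": "0.03 0.01 -0.002 0.01 0 0 0; 0.03 0.005 0 0.02 0 0 0; 0.03 0 0 0.025 0 0 0; 0.03 0 0 0.02 0 0 0; 0.03 0 0 0.01 0 0 0"}}

```text
t: 17.68
eef_pos: [0.4152, 0.2877, 0.1088]
orientation: [-0.0, 0.69, 0.724, -0.002]
contact_force: [-0.5, 0.6, -2.6]
opening: 0.0399
```

```bash
python3 -c "
from h import *
to(.416,.2895,.0835,92.8)"
```

```text
t 17.68 pos [0.4152 0.2877 0.1088] yaw 92.75 op 0.0399 F [-0.47  0.61 -2.59] 
 shift [0.0018 0.0009 0.0253] turn [-0.0032  0.0022 -0.0009] q1,7 [-0.13 -0.98]
```

{"op": "play_rows", "data": {"deltas": "0.03 0 0 0.005 0 0 0; 0.03 0 0 0.008 0 0 0; 0.03 0 0 0.006 0 0 0; 0.03 0 0 0.003 0 0 0; 0.03 0 0 0 0 0 0"}}

```text
t: 18.3
eef_pos: [0.4162, 0.2896, 0.0893]
orientation: [0.0, 0.69, 0.724, -0.0]
contact_force: [0.9, 0.1, -2.9]
opening: 0.0395
```

{"op": "play_rows", "data": {"deltas": "0.03 0 0 0.001 0 0 0; 0.03 0 0 0.001 0 0 0; 0.03 0 0 0.001 0 0 0; 0.03 0 0 0 0 0 0; 0.03 0 0 0 0 0 0"}}

```text
t: 18.92
eef_pos: [0.4163, 0.2896, 0.0864]
orientation: [0.0, 0.69, 0.724, 0.0]
contact_force: [-0.4, 0.4, -2.0]
opening: 0.0398
```

{"op": "play_rows", "data": {"deltas": "0.03 0 0 0.001 0 0 0; 0.03 0 0 0.001 0 0 0; 0.03 0 0 0 0 0 0; 0.03 0 0 0.001 0 0 0; 0.03 0 0 0 0 0 0"}}

```text
t: 19.55
eef_pos: [0.4164, 0.2897, 0.0836]
orientation: [0.0, 0.69, 0.724, 0.0]
contact_force: [-0.7, -0.2, 1.5]
opening: 0.04
```

Contact. Releasing.

{"op": "play_rows", "data": {"deltas": "0.045 0 0 0 0 0 0; 0.05 0 0 0 0 0 0; 0.06 0 0 0 0 0 0; 0.06 0 0 0 0 0 0; 0.06 0 0 -0.005 0 0 0"}}

```text
t: 20.18
eef_pos: [0.416, 0.2894, 0.0883]
orientation: [-0.0, 0.69, 0.724, -0.0]
contact_force: [-0.9, 0.8, 0.6]
opening: 0.06
```

{"op": "play_rows", "data": {"deltas": "0.07 0 0 -0.02 0 0 0; 0.07 0 0 -0.03 0 0 0; 0.07 0 0 -0.03 0 0 0; 0.07 -0.03 0.005 -0.015 0 0 0; 0.07 -0.04 0.012 0 0 0 0"}}

```text
t: 20.8
eef_pos: [0.4372, 0.2214, 0.1852]
orientation: [0.001, 0.689, 0.725, 0.002]
contact_force: [0.4, -0.4, -0.2]
opening: 0.0698
```

```bash
python3 -c "
from h import *
P,d,p=tips('pics/w9.png')
to(.5825,-.061,.15,92.2)
"
```

```text
tip px [335 239  30  23] zmin 0.2263 low xy [0.4743 0.2338 0.2287] eef [0.4372 0.2214 0.1852]
tip px [183 240  31  22] zmin 0.2261 low xy [0.3983 0.2296 0.2281] eef [0.4372 0.2214 0.1852]
t 20.85 pos [0.4393 0.2141 0.1839] yaw 92.52 op 0.0698 F [ 1.46 -4.98 -0.64] 
 shift [-0.281   0.1309  0.035 ] turn [0.0016 0.0032 0.0055] q1,7 [ 0.06 -0.72]
```

View pics/w9.png

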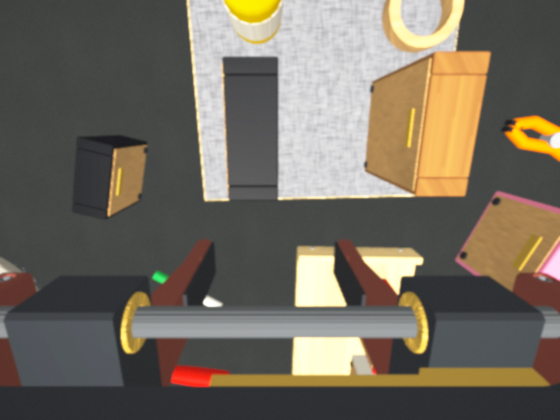

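Both tall frames stand upright on the board, black at (250,125) and oak at (440,120). Next is white.

{"op": "play_rows", "data": {"deltas": "0.07 -0.03 0.013 0 0 0 0; 0.07 -0.05 0.023 0 0 0 0; 0.07 -0.055 0.025 0 0 0 0; 0.07 -0.055 0.025 0 0 0 0; 0.07 -0.045 0.023 0 0 0 0"}}

```text
t: 21.48
eef_pos: [0.5578, -0.0114, 0.1837]
orientation: [0.0, 0.69, 0.724, -0.0]
contact_force: [0.9, 0.5, -0.6]
opening: 0.0696
```

{"op": "play_rows", "data": {"deltas": "0.07 -0.03 0.014 0.01 0 0 0; 0.07 -0.01 0.006 0.02 0 0 0; 0.07 -0.004 0 0.02 0 0 0; 0.07 0 0 0.01 0 0 0; 0.07 0 0 0 0 0 0"}}

```text
t: 22.1
eef_pos: [0.5781, -0.0503, 0.1225]
orientation: [-0.001, 0.689, 0.725, -0.0]
contact_force: [-0.4, 0.4, -0.6]
opening: 0.0702
```

```bash
cat >> h.py <<'E'
def tops(P,lo,hi,x0,x1,y0,y1):
    Z=P[...,2];m=((Z>lo)&(Z<hi)&(P[...,1]>y0)&(P[...,1]<y1)&(P[...,0]>x0)&(P[...,0]<x1)).astype(np.uint8)
    n,l,s,_=cv2.connectedComponentsWithStats(m)
    for i in range(1,n):
        if s[i,4]>300:print("top",s[i],rect(P[l==i][:,:2]),np.round(np.median(Z[l==i]),4))
E
python3 -c "
from h import *
P,d,p=tips('pics/w10.png')
to(.5825,-.061,.0315,92.2)
tops(P,.096,.109,.5,.65,-.15,.15)
"
```

```text
tip px [183 240  31  22] zmin 0.1636 low xy [ 0.5395 -0.0421  0.1658] eef [ 0.5781 -0.0503  0.1225]
tip px [334 240  31  22] zmin 0.1637 low xy [ 0.6146 -0.0379  0.1655] eef [ 0.5781 -0.0503  0.1225]
t 22.15 pos [ 0.5788 -0.0504  0.1233] yaw 92.92 op 0.0698 F [-0.03 -0.31 -0.05] 
 shift [-0.0108  0.0032  0.0918] turn [-0.0004 -0.0004  0.0126] q1,7 [ 0.41 -0.21]
top [ 257    0   59  127 6820] (array([579. ,  63.3]), array([37.2, 78.9]), 0.83) 0.1025
top [ 257  187   49   97 4456] (array([583.2, -61.5]), array([36.8, 80.8]), 2.08) 0.1025
```

View pics/w10.png

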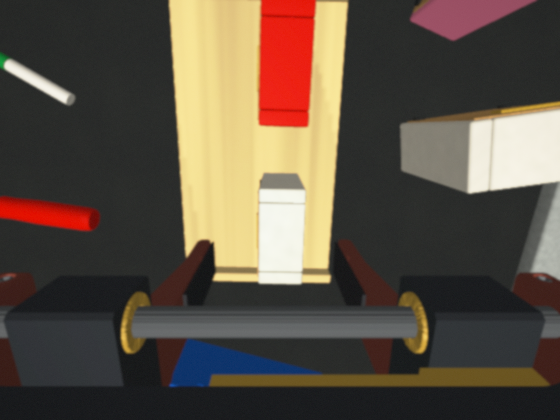

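White is between the fingers at (281,230). Descending.

{"op": "play_rows", "data": {"deltas": "0.07 -0.011 0.004 0.015 0 0 0.013; 0.07 0 0 0.025 0 0 0; 0.07 0 0 0.025 0 0 0; 0.07 0 0 0.02 0 0 0; 0.07 0 0 0.007 0 0 0"}}

```text
t: 22.78
eef_pos: [0.583, -0.063, 0.0299]
orientation: [-0.001, 0.694, 0.72, -0.001]
contact_force: [-0.6, -0.2, 0.3]
opening: 0.0703
```

{"op": "play_rows", "data": {"deltas": "0.026 0 0 0 0 0 0; 0.026 0 0 0 0 0 0; 0.026 0 0 0 0 0 0; 0.026 0 0 0 0 0 0; 0.026 0 0 0 0 0 0", "grip_force": 20}}

```text
t: 23.4
eef_pos: [0.5842, -0.0627, 0.0319]
orientation: [0.0, 0.694, 0.72, 0.0]
contact_force: [0.3, 0.6, 3.4]
opening: 0.0355
```

```bash
python3 -c "
from h import *
to(.557,-.366,.131,92.2)
"
```

```text
t 23.4 pos [ 0.5842 -0.0627  0.0319] yaw 92.06 op 0.0355 F [0.35 0.64 3.4 ] 
 shift [-0.3021 -0.0379 -0.099 ] turn [ 0.001   0.0002 -0.0025] q1,7 [ 0.38 -0.27]
```

{"op": "play_rows", "data": {"deltas": "0.026 0 0 -0.01 0 0 0; 0.026 0 0 -0.02 0 0 0; 0.026 0 0 -0.03 0 0 0; 0.026 0 0 -0.025 0 0 0; 0.026 0 0 -0.015 0 0 0"}}

```text
t: 24.02
eef_pos: [0.5844, -0.0626, 0.1337]
orientation: [0.001, 0.694, 0.72, 0.001]
contact_force: [0.5, 1.0, -1.9]
opening: 0.0361
```

{"op": "play_rows", "data": {"deltas": "0.026 -0.015 -0.002 0 0 0 0; 0.026 -0.03 -0.004 0 0 0 0; 0.026 -0.04 -0.005 0 0 0 0; 0.026 -0.04 -0.005 0 0 0 0; 0.026 -0.04 -0.005 0 0 0 0"}}

```text
t: 24.65
eef_pos: [0.5669, -0.2309, 0.13]
orientation: [-0.001, 0.695, 0.719, -0.001]
contact_force: [-0.0, -0.5, -1.5]
opening: 0.0361
```

{"op": "play_rows", "data": {"deltas": "0.026 -0.04 -0.005 0 0 0 0; 0.026 -0.04 -0.005 0 0 0 0; 0.026 -0.03 -0.004 0 0 0 0; 0.026 -0.018 -0.002 0 0 0 0; 0.026 -0.009 -0.001 0 0 0 0"}}

```text
t: 25.28
eef_pos: [0.5556, -0.3668, 0.1305]
orientation: [-0.001, 0.695, 0.719, -0.0]
contact_force: [0.2, 1.0, -2.0]
opening: 0.0357
```

```bash
python3 -c "
from h import *
to(.557,-.366,.0285,92.2)
p,d=ctrl.capture('scene');cv2.imwrite('pics/s11.png',p[100:340,60:360,::-1].repeat(2,0).repeat(2,1))
p,d=ctrl.capture('wrist');cv2.imwrite('pics/w11.png',p[:,:,::-1])
"
```

```text
t 25.27 pos [ 0.5556 -0.3668  0.1305] yaw 91.99 op 0.0357 F [ 0.21  1.04 -1.96] 
 shift [0.0007 0.0015 0.102 ] turn [-0.0013 -0.0007 -0.0036] q1,7 [0.81 0.31]
```

View pics/s11.png

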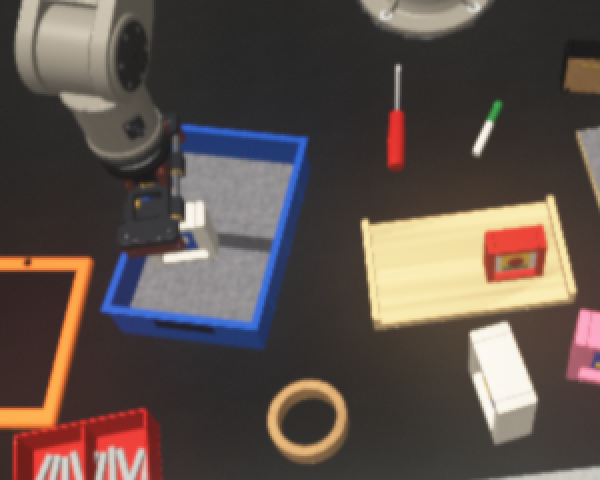

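View pics/w11.png

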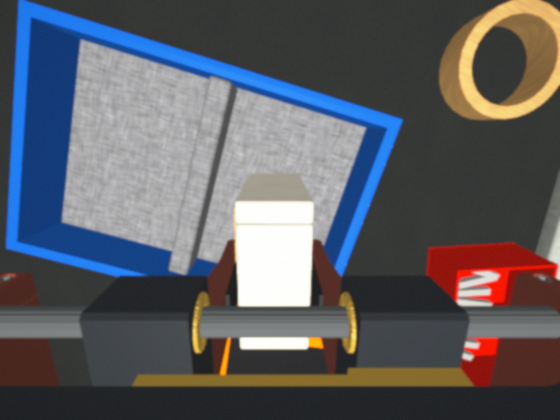

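White hangs upright over the far compartment, at tote frame (0.076, -0.001). Lowering it.

{"op": "play_rows", "data": {"deltas": "0.026 0.001 0.001 0.015 0 0 0; 0.026 0 0 0.025 0 0 0; 0.026 0 0 0.025 0 0 0; 0.026 0 0 0.02 0 0 0; 0.026 0 0 0.01 0 0 0"}}

```text
t: 26.0
eef_pos: [0.5571, -0.3635, 0.0347]
orientation: [-0.001, 0.694, 0.72, -0.0]
contact_force: [-0.1, -0.1, -1.8]
opening: 0.036
```

{"op": "play_rows", "data": {"deltas": "0.026 0 0 0.003 0 0 0; 0.026 0 0 0.001 0 0 0; 0.026 0 0 0.001 0 0 0; 0.026 0 0 0.001 0 0 0; 0.026 0 0 0 0 0 0"}}

```text
t: 26.62
eef_pos: [0.5576, -0.3649, 0.0306]
orientation: [0.0, 0.694, 0.72, 0.0]
contact_force: [0.3, 0.5, -2.2]
opening: 0.0358
```

{"op": "play_rows", "data": {"deltas": "0.026 0 0 0.001 0 0 0; 0.026 0 0 0 0 0 0; 0.026 0 0 0.001 0 0 0; 0.026 0 0 0 0 0 0; 0.026 0 0 0 0 0 0"}}

```text
t: 27.25
eef_pos: [0.5577, -0.3648, 0.029]
orientation: [0.0, 0.694, 0.72, -0.0]
contact_force: [-2.6, 1.0, 5.4]
opening: 0.0358
```

{"op": "play_rows", "data": {"deltas": "0.042 0 0 0 0 0 0; 0.048 0 0 0 0 0 0; 0.056 0 0 0 0 0 0; 0.056 0 0 0 0 0 0; 0.056 0 0 -0.005 0 0 0"}}

```text
t: 27.88
eef_pos: [0.5572, -0.3646, 0.0331]
orientation: [-0.0, 0.694, 0.72, -0.0]
contact_force: [0.4, 0.4, 0.4]
opening: 0.0561
```

{"op": "play_rows", "data": {"deltas": "0.056 0 0 -0.02 0 0 0; 0.056 0 0 -0.03 0 0 0; 0.06 0 0 -0.03 0 0 0; 0.07 0.03 0.001 -0.015 0 0 0; 0.07 0.045 0.002 0 0 0 0"}}

```text
t: 28.5
eef_pos: [0.5591, -0.291, 0.1317]
orientation: [0.003, 0.695, 0.719, 0.001]
contact_force: [1.1, 0.5, -0.1]
opening: 0.0695
```

```bash
python3 -c "
from h import *
P,d,p=tips('pics/w12.png')
tops(P,.09,.11,.45,.65,-.5,-.2)
to(.579,.0635,.13,90.7)
"
```

```text
tip px [184 239  30  23] zmin 0.1727 low xy [ 0.5207 -0.282   0.1744] eef [ 0.5591 -0.291   0.1317]
tip px [334 239  30  23] zmin 0.1732 low xy [ 0.5953 -0.2793  0.1746] eef [ 0.5591 -0.291   0.1317]
top [ 247  251   43   55 2260] (array([ 555.9, -347.8]), array([37. , 49.7]), 2.26) 0.0995
t 28.55 pos [ 0.5598 -0.2813  0.1312] yaw 92.41 op 0.0697 F [-0.15  5.65 -0.29] 
 shift [0.3437 0.0337 0.0021] turn [ 0.0034 -0.0025  0.0299] q1,7 [0.73 0.19]
```

View pics/w12.png

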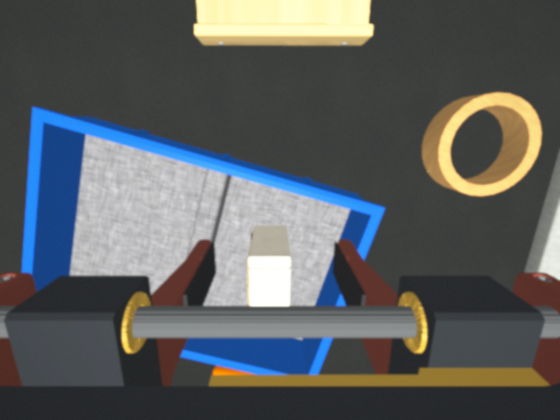

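White stands upright in the far compartment at (270,265), top at 0.0995. Now red.

{"op": "play_rows", "data": {"deltas": "0.07 0.03 0.003 0 0 0 0; 0.07 0.05 0.005 0 0 0 0; 0.07 0.055 0.005 0 0 0 0; 0.07 0.055 0.005 0 0 0 0; 0.07 0.055 0.005 0 0 0 0"}}

```text
t: 29.18
eef_pos: [0.5726, -0.0424, 0.13]
orientation: [0.001, 0.694, 0.72, 0.001]
contact_force: [0.4, 0.3, 0.7]
opening: 0.0699
```

{"op": "play_rows", "data": {"deltas": "0.07 0.045 0.005 0 0 0 0; 0.07 0.03 0.003 0 0 0 0; 0.07 0.01 0.001 0 0 0 0; 0.07 0 0 0.005 0 0 0.03; 0.07 0 0 0 0 0 0"}}

```text
t: 29.8
eef_pos: [0.5777, 0.039, 0.1229]
orientation: [0.0, 0.706, 0.708, -0.001]
contact_force: [-0.2, 0.3, 0.3]
opening: 0.0697
```

```bash
python3 -c "
from h import *
P,d,p=tips('pics/w13.png')
tops(P,.09,.11,.45,.65,-.1,.2)
to(.579,.0635,.0315,90.7)
"
```

```text
tip px [183 239  31  23] zmin 0.164 low xy [0.5399 0.0493 0.1659] eef [0.5777 0.039  0.1229]
tip px [334 240  31  22] zmin 0.1638 low xy [0.6149 0.0495 0.1659] eef [0.5777 0.039  0.1229]
top [ 251  138   50  104 4960] (array([579.,  64.]), array([37.1, 79.9]), 1.25) 0.1025
t 29.85 pos [0.5778 0.039  0.123 ] yaw 90.19 op 0.0702 F [ 0.19  0.24 -0.06] 
 shift [0.0245 0.0014 0.0915] turn [-0.0008  0.001  -0.009 ] q1,7 [ 0.26 -0.42]
```

View pics/w13.png

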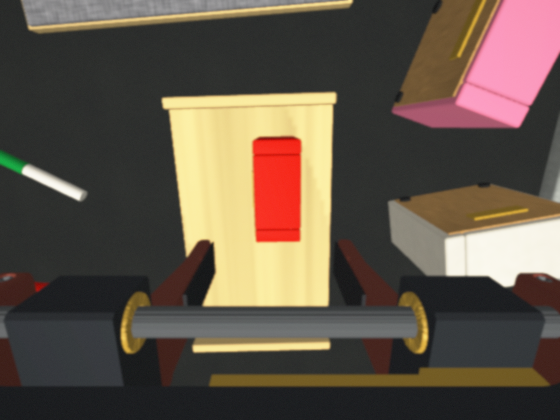

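Red is at (277,190). Shifting 25 mm in y and descending.

{"op": "play_rows", "data": {"deltas": "0.07 0.015 0.001 0.01 0 0 -0.012; 0.07 0.01 0 0.025 0 0 0; 0.07 0 0 0.025 0 0 0; 0.07 0 0 0.022 0 0 0; 0.07 0 0 0.009 0 0 0"}}

```text
t: 30.48
eef_pos: [0.5775, 0.0666, 0.0306]
orientation: [-0.001, 0.7, 0.714, -0.001]
contact_force: [-0.4, 0.6, -0.6]
opening: 0.0703
```

{"op": "play_rows", "data": {"deltas": "0.026 0 0 0 0 0 0; 0.026 0 0 0 0 0 0; 0.026 0 0 0 0 0 0; 0.026 0 0 0 0 0 0; 0.026 0 0 0 0 0 0"}}

```text
t: 31.1
eef_pos: [0.5793, 0.0663, 0.033]
orientation: [0.0, 0.701, 0.713, 0.0]
contact_force: [-0.6, -1.1, 4.0]
opening: 0.0359
```

{"op": "play_rows", "data": {"deltas": "0.026 0 0 -0.01 0 0 0; 0.026 0 0 -0.02 0 0 0; 0.026 0 0 -0.03 0 0 0; 0.026 0 0 -0.025 0 0 0; 0.026 0 0 -0.015 0 0 0"}}

```text
t: 31.72
eef_pos: [0.5793, 0.0664, 0.1347]
orientation: [0.001, 0.701, 0.713, 0.001]
contact_force: [-0.1, 0.5, -2.5]
opening: 0.0356
```

```bash
python3 -c "
from h import *
to(.408,-.328,.131,90.9)
"
```

```text
t 31.73 pos [0.5793 0.0664 0.1347] yaw 91.03 op 0.0356 F [-0.05  0.53 -2.53] 
 shift [-0.3913 -0.1784  0.0032] turn [ 0.0023 -0.0002  0.0023] q1,7 [ 0.23 -0.45]
```

{"op": "play_rows", "data": {"deltas": "0.026 -0.015 -0.007 0 0 0 0; 0.026 -0.03 -0.014 0 0 0 0; 0.026 -0.035 -0.016 0 0 0 0; 0.026 -0.035 -0.016 0 0 0 0; 0.026 -0.035 -0.016 0 0 0 0"}}

```text
t: 32.35
eef_pos: [0.51, -0.0873, 0.1312]
orientation: [-0.001, 0.701, 0.713, -0.001]
contact_force: [1.0, -0.8, -2.0]
opening: 0.0363
```

{"op": "play_rows", "data": {"deltas": "0.026 -0.035 -0.016 0 0 0 0; 0.026 -0.035 -0.016 0 0 0 0; 0.026 -0.035 -0.016 0 0 0 0; 0.026 -0.035 -0.016 0 0 0 0; 0.026 -0.035 -0.016 0 0 0 0"}}

```text
t: 32.98
eef_pos: [0.4329, -0.263, 0.1313]
orientation: [-0.001, 0.701, 0.713, -0.001]
contact_force: [0.1, 0.6, -1.7]
opening: 0.0361
```

{"op": "play_rows", "data": {"deltas": "0.026 -0.03 -0.014 0 0 0 0; 0.026 -0.023 -0.01 0 0 0 0; 0.026 -0.01 -0.004 0 0 0 0; 0.026 0 0 0 0 0 0; 0.026 0 0 0 0 0 0"}}

```text
t: 33.6
eef_pos: [0.409, -0.3237, 0.1322]
orientation: [-0.0, 0.7, 0.714, 0.0]
contact_force: [0.4, 0.2, -2.2]
opening: 0.0363
```

```bash
python3 -c "
from h import *
to(.408,-.328,.029,90.9)
p,d=ctrl.capture('scene');cv2.imwrite('pics/s14.png',p[100:340,60:360,::-1].repeat(2,0).repeat(2,1))
p,d=ctrl.capture('wrist');cv2.imwrite('pics/w14.png',p[:,:,::-1])
"
```

```text
t 33.6 pos [ 0.409  -0.3237  0.1322] yaw 91.12 op 0.0363 F [ 0.41  0.25 -2.24] 
 shift [-0.0044 -0.0011  0.1032] turn [-0.     -0.0007  0.0038] q1,7 [0.93 0.41]
```

View pics/s14.png

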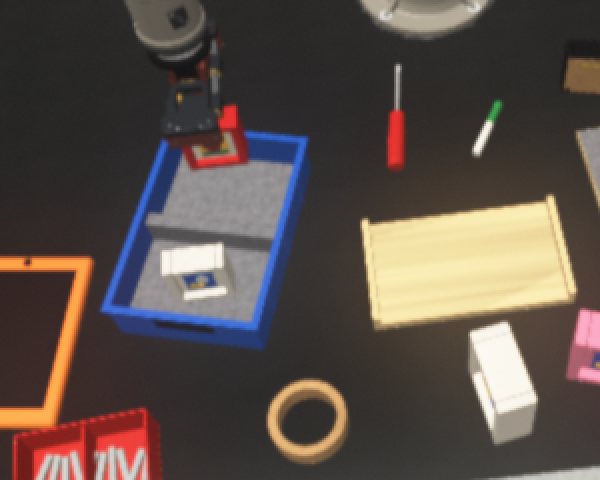

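View pics/w14.png

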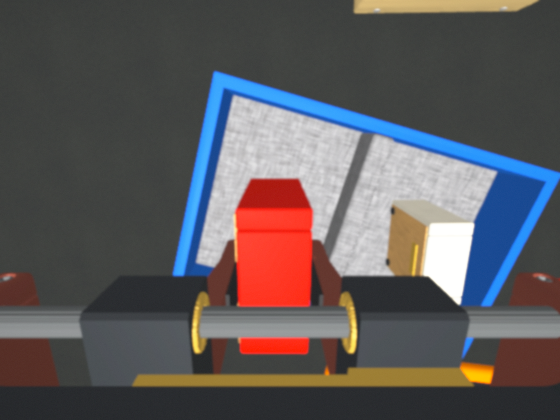

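Red is over the near compartment at tote frame (-0.077, 0.005), and white is standing. Lowering red.

{"op": "play_rows", "data": {"deltas": "0.026 -0.003 -0.001 0.015 0 0 0; 0.026 0 0 0.025 0 0 0; 0.026 0 0 0.025 0 0 0; 0.026 0 0 0.02 0 0 0; 0.026 0 0 0.012 0 0 0"}}

```text
t: 34.33
eef_pos: [0.407, -0.3272, 0.0336]
orientation: [-0.001, 0.701, 0.714, -0.0]
contact_force: [0.3, -0.3, -2.0]
opening: 0.0361
```

{"op": "play_rows", "data": {"deltas": "0.026 0 0 0.002 0 0 0; 0.026 0 0 0.001 0 0 0; 0.026 0 0 0.001 0 0 0; 0.026 0 0 0 0 0 0; 0.026 0 0 0 0 0 0"}}

```text
t: 34.95
eef_pos: [0.4079, -0.3281, 0.0317]
orientation: [0.0, 0.701, 0.713, -0.0]
contact_force: [0.5, -0.2, -1.8]
opening: 0.0362
```

{"op": "play_rows", "data": {"deltas": "0.026 0 0 0.001 0 0 0; 0.026 0 0 0 0 0 0; 0.026 0 0 0.001 0 0 0; 0.026 0 0 0 0 0 0; 0.026 0 0 0 0 0 0"}}

```text
t: 35.58
eef_pos: [0.4081, -0.328, 0.0298]
orientation: [0.0, 0.701, 0.714, 0.0]
contact_force: [-0.6, 1.1, 5.2]
opening: 0.0357
```

Contact. Releasing and heading up.

{"op": "play_rows", "data": {"deltas": "0.042 0 0 0 0 0 0; 0.048 0 0 0 0 0 0; 0.056 0 0 0 0 0 0; 0.056 0 0 0 0 0 0; 0.056 0 0 -0.005 0 0 0"}}

```text
t: 36.2
eef_pos: [0.4075, -0.3278, 0.0342]
orientation: [-0.0, 0.701, 0.713, -0.0]
contact_force: [0.2, 0.4, -0.1]
opening: 0.0559
```

{"op": "play_rows", "data": {"deltas": "0.056 0 0 -0.02 0 0 0; 0.056 0 0 -0.03 0 0 0; 0.06 0 0 -0.04 0 0 0; 0.07 0.03 0.001 -0.045 0 0 0; 0.07 0.045 0.002 -0.02 0 0 0"}}

```text
t: 36.83
eef_pos: [0.4106, -0.2535, 0.1922]
orientation: [0.002, 0.702, 0.713, 0.0]
contact_force: [-0.7, 0.6, -0.9]
opening: 0.0694
```

```bash
python3 -c "
from h import *
P,d,p=tips('pics/w15.png')
tops(P,.09,.11,.3,.65,-.5,-.2)
to(.4163,.2897,.19,92.8)
p,d=ctrl.capture('scene');cv2.imwrite('pics/s15.png',p[:,:,::-1])
"
```

```text
tip px [184 240  30  22] zmin 0.2328 low xy [ 0.3723 -0.2436  0.235 ] eef [ 0.4106 -0.2535  0.1922]
tip px [334 240  30  22] zmin 0.2331 low xy [ 0.4465 -0.2425  0.235 ] eef [ 0.4106 -0.2535  0.1922]
top [ 252  232   35   71 2342] (array([ 407., -330.]), array([37. , 80.9]), 1.35) 0.0995
top [385 262  38  32 644] (array([ 555.3, -339.3]), array([37.3, 33.2]), 1.48) 0.0992
t 36.88 pos [ 0.412  -0.2466  0.1937] yaw 91.33 op 0.0696 F [-0.27  4.17  0.03] 
 shift [0.536  0.0168 0.0032] turn [ 0.0047  0.0012 -0.0256] q1,7 [0.88 0.33]
```

View pics/s15.png

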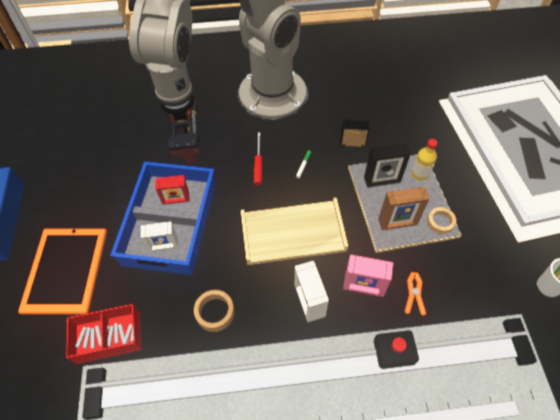

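Both small frames stand in the tote at (172,188) and (157,235), and both tall ones on the board. Going back to black, bulging outward to stay within reach.

{"op": "play_rows", "data": {"deltas": "0.07 0.03 0.015 0 0 0 0; 0.07 0.05 0.02 0 0 0 0; 0.07 0.055 0.02 0 0 0 0; 0.07 0.055 0.015 0 0 0 0; 0.07 0.055 0.008 0 0 0 -0.026"}}

```text
t: 37.55
eef_pos: [0.4835, -0.0053, 0.1893]
orientation: [0.0, 0.691, 0.722, 0.0]
contact_force: [0.8, -0.0, -0.6]
opening: 0.0701
```

{"op": "play_rows", "data": {"deltas": "0.07 0.055 0 0 0 0 0; 0.07 0.055 -0.005 0 0 0 0; 0.07 0.055 -0.01 0 0 0 0; 0.07 0.055 -0.015 0 0 0 0; 0.07 0.04 -0.015 0 0 0 0"}}

```text
t: 38.17
eef_pos: [0.4258, 0.2532, 0.1893]
orientation: [-0.0, 0.691, 0.723, 0.0]
contact_force: [0.2, 0.1, 0.1]
opening: 0.0702
```

```bash
python3 -c "
from h import *
to(.4163,.2897,.15,92.8)
"
```

```text
t 38.17 pos [0.4258 0.2532 0.1893] yaw 92.6 op 0.0702 F [0.22 0.12 0.1 ] 
 shift [ 0.0368 -0.0079  0.0393] turn [-0.     -0.0005 -0.0035] q1,7 [ 0.05 -0.83]
```

{"op": "play_rows", "data": {"deltas": "0.07 0.02 -0.005 0 0 0 0; 0.07 0.01 -0.003 0.01 0 0 -0.003; 0.07 0.003 0 0.015 0 0 0; 0.07 0 0 0.015 0 0 0; 0.07 0 0 0 0 0 0"}}

```text
t: 38.8
eef_pos: [0.4166, 0.282, 0.1475]
orientation: [-0.0, 0.691, 0.723, -0.002]
contact_force: [0.5, -0.8, -0.1]
opening: 0.0701
```

```bash
python3 -c "
from h import *
P,d,p=tips('pics/w16.png')
tops(P,.145,.162,.35,.65,.2,.4)
to(.4163,.2897,.0836,92.8)
"
```

```text
tip px [183 240  31  22] zmin 0.1892 low xy [0.3783 0.2906 0.1908] eef [0.4166 0.282  0.1475]
tip px [334 240  31  22] zmin 0.1883 low xy [0.4535 0.2943 0.1904] eef [0.4166 0.282  0.1475]
top [ 444  141   97  147 9411] (array([564.8, 301.4]), array([ 43.1, 104.2]), 3.37) 0.1545
top [ 242  148   63  146 8595] (array([415.8, 289.7]), array([ 41.2, 104.9]), 3.09) 0.1545
t 38.85 pos [0.417  0.2827 0.1484] yaw 92.63 op 0.0699 F [-0.14 -0.55  0.05] 
 shift [ 0.0071 -0.0003  0.0648] turn [-0.0017  0.0011 -0.003 ] q1,7 [-0.04 -0.95]
```

View pics/w16.png

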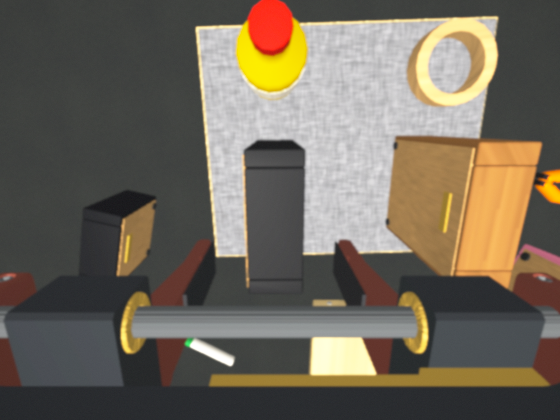

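Black is at (273,220), still where I left it. Descending and gripping.

{"op": "play_rows", "data": {"deltas": "0.07 0.007 -0.001 0.015 0 0 -0.003; 0.07 0 0 0.02 0 0 0; 0.07 0 0 0.02 0 0 0; 0.07 0 0 0.008 0 0 0; 0.07 0 0 0 0 0 0"}}

```text
t: 39.48
eef_pos: [0.4153, 0.2905, 0.0855]
orientation: [-0.0, 0.689, 0.725, -0.001]
contact_force: [-0.7, 0.4, 0.9]
opening: 0.0699
```

{"op": "play_rows", "data": {"deltas": "0.03 0 0 0 0 0 0; 0.03 0 0 0 0 0 0; 0.03 0 0 0 0 0 0; 0.03 0 0 0 0 0 0; 0.03 0 0 0 0 0 0", "grip_force": 25}}

```text
t: 40.1
eef_pos: [0.4161, 0.2909, 0.0867]
orientation: [0.0, 0.689, 0.725, 0.0]
contact_force: [0.2, -0.8, 3.3]
opening: 0.04
```

```bash
python3 -c "
from h import *
to(.4163,.2897,.0836,92.8)
"
```

```text
t 40.1 pos [0.4161 0.2909 0.0867] yaw 92.86 op 0.04 F [ 0.19 -0.85  3.34] 
 shift [-0.0012  0.0001  0.0031] turn [ 0.0006 -0.0001  0.001 ] q1,7 [-0.1  -1.04]
```

{"op": "play_rows", "data": {"deltas": "0.03 0 0 -0.01 0 0 0; 0.03 0 0 -0.02 0 0 0; 0.03 0 0 -0.03 0 0 0; 0.03 0 0 -0.025 0 0 0; 0.03 0 0 -0.015 0 0 0"}}

```text
t: 40.72
eef_pos: [0.4162, 0.2913, 0.1885]
orientation: [0.0, 0.689, 0.725, 0.001]
contact_force: [-0.5, 0.6, -2.9]
opening: 0.0398
```

```bash
python3 -c "
from h import *
to(.5297,-.059,.187,92.6)
"
```

```text
t 40.73 pos [0.4162 0.2913 0.1885] yaw 92.87 op 0.0398 F [-0.45  0.56 -2.91] 
 shift [-0.3556  0.0959  0.0014] turn [ 0.002  -0.001   0.0047] q1,7 [-0.02 -0.92]
```

{"op": "play_rows", "data": {"deltas": "0.03 -0.015 0.004 0 0 0 0; 0.03 -0.03 0.008 0 0 0 0; 0.03 -0.04 0.011 0 0 0 0; 0.03 -0.04 0.011 0 0 0 0; 0.03 -0.04 0.011 0 0 0 0"}}

```text
t: 41.35
eef_pos: [0.4685, 0.1253, 0.1853]
orientation: [-0.0, 0.69, 0.724, -0.001]
contact_force: [0.6, 0.2, -3.3]
opening: 0.0398
```

{"op": "play_rows", "data": {"deltas": "0.03 -0.04 0.011 0 0 0 0; 0.03 -0.04 0.011 0 0 0 0; 0.03 -0.04 0.011 0 0 0 0; 0.03 -0.03 0.009 0 0 0 0; 0.03 -0.02 0.005 0 0 0 0"}}

```text
t: 41.98
eef_pos: [0.5236, -0.042, 0.1852]
orientation: [-0.001, 0.69, 0.724, -0.001]
contact_force: [0.4, -0.9, -3.3]
opening: 0.04
```

```bash
python3 -c "
from h import *
to(.5297,-.059,.0897,92.6)
"
```

```text
t 41.98 pos [ 0.5236 -0.042   0.1852] yaw 92.72 op 0.04 F [ 0.42 -0.88 -3.32] 
 shift [-0.0173  0.0055  0.0955] turn [-0.0023  0.0002  0.002 ] q1,7 [ 0.52 -0.19]
```

{"op": "play_rows", "data": {"deltas": "0.03 -0.013 0.003 0 0 0 0; 0.03 -0.007 0.001 0.01 0 0 0; 0.03 0 0 0.025 0 0 0; 0.03 0 0 0.025 0 0 0; 0.03 0 0 0.015 0 0 0"}}

```text
t: 42.6
eef_pos: [0.5283, -0.058, 0.1097]
orientation: [-0.001, 0.689, 0.725, -0.0]
contact_force: [0.6, 0.2, -2.5]
opening: 0.0398
```

{"op": "play_rows", "data": {"deltas": "0.03 0 0 0.008 0 0 0; 0.03 0 0 0.005 0 0 0; 0.03 0 0 0 0 0 0; 0.03 0 0 0 0 0 0; 0.03 0 0 0 0 0 0"}}

```text
t: 43.22
eef_pos: [0.5298, -0.059, 0.0988]
orientation: [0.0, 0.689, 0.725, 0.0]
contact_force: [-0.2, 0.2, -2.7]
opening: 0.0398
```

```bash
python3 -c "
from h import *
to(.5297,-.059,.0897,92.6)
"
```

```text
t 43.23 pos [ 0.5298 -0.059   0.0988] yaw 92.86 op 0.0398 F [-0.22  0.18 -2.73] 
 shift [ 0.     -0.0001  0.0091] turn [0.0009 0.0002 0.0045] q1,7 [ 0.5  -0.24]
```

{"op": "play_rows", "data": {"deltas": "0.03 0 0 0.004 0 0 0; 0.03 0 0 0.002 0 0 0; 0.03 0 0 0.001 0 0 0; 0.03 0 0 0.001 0 0 0; 0.03 0 0 0 0 0 0"}}

```text
t: 43.85
eef_pos: [0.5294, -0.0589, 0.0903]
orientation: [-0.0, 0.689, 0.725, -0.0]
contact_force: [0.1, 0.2, -2.8]
opening: 0.0398
```

{"op": "play_rows", "data": {"deltas": "0.03 0 0 0.001 0 0 0; 0.03 0 0 0 0 0 0; 0.03 0 0 0.001 0 0 0; 0.03 0 0 0 0 0 0; 0.03 0 0 0 0 0 0"}}

```text
t: 44.48
eef_pos: [0.53, -0.059, 0.0896]
orientation: [0.001, 0.689, 0.725, 0.0]
contact_force: [-2.7, -0.6, 8.8]
opening: 0.04
```

Contact. Releasing black and lifting clear.

{"op": "play_rows", "data": {"deltas": "0.045 0 0 0 0 0 0; 0.05 0 0 0 0 0 0; 0.06 0 0 0 0 0 0; 0.06 0 0 0 0 0 0; 0.06 0 0 -0.005 0 0 0"}}

```text
t: 45.1
eef_pos: [0.529, -0.0589, 0.0932]
orientation: [-0.0, 0.689, 0.725, -0.0]
contact_force: [0.8, 0.1, -0.3]
opening: 0.06
```

{"op": "play_rows", "data": {"deltas": "0.07 0 0 -0.02 0 0 0; 0.07 0 0 -0.03 0 0 0; 0.07 0 0 -0.03 0 0 0; 0.07 0.03 0.003 -0.02 0 0 0; 0.07 0.045 0.006 -0.01 0 0 0"}}

```text
t: 45.72
eef_pos: [0.5354, 0.0158, 0.205]
orientation: [0.001, 0.691, 0.723, 0.0]
contact_force: [0.7, -0.3, -0.4]
opening: 0.0702
```

```bash
python3 -c "
from h import *
P,d,p=tips('pics/w17.png')
tops(P,.145,.165,.45,.65,-.15,.1)
to(.566,.301,.19,92.8)
"
```

```text
tip px [183 239  31  23] zmin 0.2456 low xy [0.4961 0.0244 0.2477] eef [0.5354 0.0158 0.205 ]
tip px [334 240  31  22] zmin 0.2458 low xy [0.5721 0.028  0.2481] eef [0.5354 0.0158 0.205 ]
top [ 240  235   46   71 3125] (array([527.9, -41.9]), array([41.1, 69.3]), 3.06) 0.1575
t 45.77 pos [0.5359 0.0248 0.2065] yaw 93.2 op 0.0702 F [-0.31  5.51  1.11] 
 shift [0.2741 0.0454 0.0177] turn [ 0.005  -0.0036  0.0069] q1,7 [ 0.43 -0.3 ]
```

View pics/w17.png

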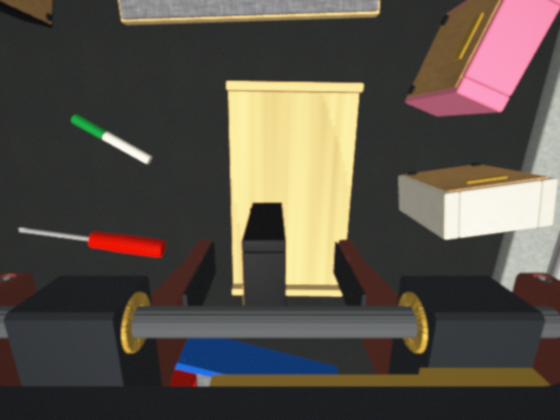

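Black is back upright at (265,260), with its end at y=-7 mm as before. Now oak.

{"op": "play_rows", "data": {"deltas": "0.07 0.03 0.005 0 0 0 0; 0.07 0.05 0.009 0 0 0 0; 0.07 0.055 0.009 0 0 0 0; 0.07 0.05 0.009 0 0 0 0; 0.07 0.04 0.007 0 0 0 0"}}

```text
t: 46.4
eef_pos: [0.5622, 0.2454, 0.2036]
orientation: [-0.0, 0.689, 0.725, 0.0]
contact_force: [0.3, -0.5, -0.6]
opening: 0.0701
```

{"op": "play_rows", "data": {"deltas": "0.07 0.025 0.004 0.01 0 0 0; 0.07 0.008 0.001 0.02 0 0 0; 0.07 0 0 0.02 0 0 0; 0.07 0 0 0.01 0 0 0; 0.07 0 0 0 0 0 0"}}

```text
t: 47.02
eef_pos: [0.5655, 0.2745, 0.1422]
orientation: [-0.0, 0.69, 0.724, -0.001]
contact_force: [-1.2, 1.0, -0.5]
opening: 0.07
```

```bash
python3 -c "
from h import *
P,d,p=tips('pics/w18.png')
tops(P,.145,.165,.45,.65,.2,.4)
to(.566,.301,.0836,92.8)
"
```

```text
tip px [334 239  31  23] zmin 0.1831 low xy [0.6022 0.287  0.1851] eef [0.5655 0.2745 0.1422]
tip px [183 240  31  22] zmin 0.1832 low xy [0.5274 0.2828 0.1852] eef [0.5655 0.2745 0.1422]
top [ 243  118   67  156 9671] (array([565.2, 300.8]), array([ 41.1, 104.2]), 2.72) 0.1545
t 47.08 pos [0.5659 0.2752 0.1432] yaw 92.79 op 0.0706 F [-0.63 -0.1  -0.66] 
 shift [0.0258 0.0013 0.0596] turn [-0.0003  0.0005 -0.0002] q1,7 [-0.04 -0.82]
```

View pics/w18.png

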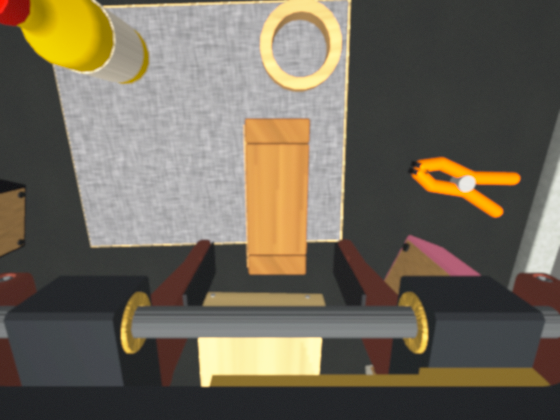

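{"op": "play_rows", "data": {"deltas": "0.07 0.015 0.001 0 0 0 0; 0.07 0.01 0 0.015 0 0 0; 0.07 0 0 0.02 0 0 0; 0.07 0 0 0.015 0 0 0; 0.07 0 0 0.006 0 0 0"}}

```text
t: 47.7
eef_pos: [0.5647, 0.3002, 0.0853]
orientation: [-0.0, 0.689, 0.724, -0.001]
contact_force: [-0.3, -1.4, 0.2]
opening: 0.0701
```

{"op": "play_rows", "data": {"deltas": "0.07 0 0 0 0 0 0; 0.03 0 0 0 0 0 0; 0.03 0 0 0 0 0 0; 0.03 0 0 0 0 0 0; 0.03 0 0 0 0 0 0", "grip_force": 25}}

```text
t: 48.32
eef_pos: [0.5657, 0.3014, 0.0877]
orientation: [0.0, 0.689, 0.725, 0.0]
contact_force: [0.2, -0.7, 1.1]
opening: 0.0401
```

```bash
python3 -c "
from h import *
to(.566,.301,.0836,92.8)
"
```

```text
t 48.33 pos [0.5657 0.3014 0.0877] yaw 92.86 op 0.0401 F [ 0.18 -0.66  1.06] 
 shift [-0.0004  0.0003  0.0041] turn [ 0.0006 -0.0001  0.001 ] q1,7 [-0.11 -0.89]
```

{"op": "play_rows", "data": {"deltas": "0.03 0 0 -0.01 0 0 0; 0.03 0 0 -0.02 0 0 0; 0.03 0 0 -0.03 0 0 0; 0.03 0 0 -0.025 0 0 0; 0.03 0 0 -0.005 0 0 0"}}

```text
t: 48.95
eef_pos: [0.5664, 0.3024, 0.1803]
orientation: [0.001, 0.689, 0.725, 0.002]
contact_force: [0.5, 0.1, -2.8]
opening: 0.0402
```

{"op": "play_rows", "data": {"deltas": "0.03 -0.015 -0.003 0 0 0 0; 0.03 -0.025 -0.006 0 0 0 0; 0.03 -0.035 -0.007 0 0 0 0; 0.03 -0.035 -0.007 0 0 0 0; 0.03 -0.035 -0.007 0 0 0 0"}}

```text
t: 49.58
eef_pos: [0.5414, 0.152, 0.1759]
orientation: [-0.0, 0.69, 0.724, -0.001]
contact_force: [0.3, -0.0, -2.3]
opening: 0.0397
```

{"op": "play_rows", "data": {"deltas": "0.03 -0.035 -0.007 0 0 0 0; 0.03 -0.025 -0.006 0 0 0 0; 0.03 -0.015 -0.003 0 0 0 0; 0.03 -0.01 -0.002 0 0 0 0; 0.03 0 0 0 0 0 0"}}

```text
t: 50.2
eef_pos: [0.5289, 0.0688, 0.1771]
orientation: [-0.0, 0.689, 0.724, -0.0]
contact_force: [-0.6, -0.9, -3.1]
opening: 0.04
```

```bash
python3 -c "
from h import *
to(.5287,.0622,.0907,92.8)
"
```

```text
t 50.2 pos [0.5289 0.0688 0.1771] yaw 92.83 op 0.04 F [-0.56 -0.89 -3.08] 
 shift [-0.0066 -0.0005  0.0864] turn [-0.0003  0.      0.0005] q1,7 [ 0.35 -0.43]
```

{"op": "play_rows", "data": {"deltas": "0.03 -0.006 -0.001 0.01 0 0 0; 0.03 0 0 0.02 0 0 0; 0.03 0 0 0.02 0 0 0; 0.03 0 0 0.02 0 0 0; 0.03 0 0 0.008 0 0 0"}}

```text
t: 50.82
eef_pos: [0.5274, 0.0633, 0.0977]
orientation: [-0.001, 0.689, 0.725, -0.001]
contact_force: [0.4, -0.6, -3.3]
opening: 0.0399
```

{"op": "play_rows", "data": {"deltas": "0.03 0 0 0.002 0 0 0; 0.03 0 0 0.002 0 0 0; 0.03 0 0 0 0 0 0; 0.03 0 0 0 0 0 0; 0.03 0 0 0 0 0 0"}}

```text
t: 51.45
eef_pos: [0.5285, 0.0631, 0.0956]
orientation: [0.0, 0.689, 0.725, 0.0]
contact_force: [0.3, -0.2, -3.2]
opening: 0.0401
```

```bash
python3 -c "
from h import *
to(.5287,.0622,.0907,92.8)
"
```

```text
t 51.45 pos [0.5285 0.0631 0.0956] yaw 92.86 op 0.0401 F [ 0.31 -0.25 -3.19] 
 shift [-0.0009  0.0002  0.0049] turn [0.0005 0.0001 0.0011] q1,7 [ 0.31 -0.5 ]
```

{"op": "play_rows", "data": {"deltas": "0.03 -0.001 0 0.002 0 0 0; 0.03 0 0 0.001 0 0 0; 0.03 0 0 0.001 0 0 0; 0.03 0 0 0 0 0 0; 0.03 0 0 0 0 0 0"}}

```text
t: 52.08
eef_pos: [0.5284, 0.0622, 0.0914]
orientation: [0.0, 0.689, 0.725, 0.0]
contact_force: [-0.3, -0.5, -2.4]
opening: 0.0398
```

{"op": "play_rows", "data": {"deltas": "0.03 0 0 0.001 0 0 0; 0.03 0 0 0 0 0 0; 0.03 0 0 0.001 0 0 0; 0.03 0 0 0 0 0 0; 0.03 0 0 0 0 0 0"}}

```text
t: 52.7
eef_pos: [0.5287, 0.0622, 0.0905]
orientation: [0.0, 0.689, 0.724, 0.0]
contact_force: [-3.0, -1.7, 9.3]
opening: 0.0397
```

Contact. Releasing and clearing straight up.

{"op": "play_rows", "data": {"deltas": "0.045 0 0 0 0 0 0; 0.05 0 0 0 0 0 0; 0.06 0 0 0 0 0 0; 0.06 0 0 0 0 0 0; 0.06 0 0 -0.005 0 0 0"}}

```text
t: 53.32
eef_pos: [0.528, 0.0621, 0.0942]
orientation: [-0.0, 0.689, 0.725, -0.0]
contact_force: [0.1, -0.1, 0.3]
opening: 0.0599
```

{"op": "play_rows", "data": {"deltas": "0.07 0 0 -0.02 0 0 0; 0.07 0 0 -0.03 0 0 0; 0.07 0 0 -0.03 0 0 0; 0.07 0 0 -0.04 0 0 0; 0.07 0.04 0 -0.03 0 0 0"}}

```text
t: 53.95
eef_pos: [0.5275, 0.0997, 0.2473]
orientation: [0.001, 0.691, 0.723, 0.0]
contact_force: [0.0, 0.1, 0.7]
opening: 0.0697
```

{"op": "play_rows", "data": {"deltas": "0.07 0.06 0 -0.02 0 0 0; 0.07 0.06 0 0 0 0 0; 0.07 0.06 0 0 0 0 0; 0.07 0.05 0 0 0 0 0; 0.07 0.03 0 0 0 0 0"}}

```text
t: 54.58
eef_pos: [0.5121, 0.3643, 0.2658]
orientation: [-0.001, 0.688, 0.726, 0.001]
contact_force: [-0.6, -0.2, -1.7]
opening: 0.0703
```

{"op": "play_rows", "data": {"deltas": "0.07 0.03 0 0 0 0 0; 0.07 0.01 0 0 0 0 0; 0.07 0 0 0 0 0 0; 0.07 0 0 0 0 0 0; 0.07 0 0 0 0 0 0"}}

```text
t: 55.2
eef_pos: [0.5121, 0.3997, 0.2643]
orientation: [0.0, 0.69, 0.724, -0.0]
contact_force: [0.2, -0.2, -0.0]
opening: 0.0701
```

```bash
python3 - <<'E'
from h import *
to(.5,.3,.3,92)
p,d=ctrl.capture("top");P=cloud("top",d);cv2.imwrite("pics/t19.png",p[:,:,::-1])
def tp(lo,hi,a):
    Z=P[...,2];m=((Z>lo)&(Z<hi)&(P[...,0]>a[0])&(P[...,0]<a[1])&(P[...,1]>a[2])&(P[...,1]<a[3])).astype(np.uint8)
    n,l,s,_=cv2.connectedComponentsWithStats(m)
    for i in range(1,n):
        if s[i,4]>100:print(s[i],rect(P[l==i][:,:2]),np.median(Z[l==i]))
tp(.145,.175,(.45,.65,-.15,.15));tp(.09,.11,(.3,.7,-.5,-.2))
p,d=ctrl.capture("scene");cv2.imwrite("pics/s19.png",p[:,:,::-1])
E
```

```text
t 55.2 pos [0.5121 0.3997 0.2643] yaw 92.76 op 0.0701 F [ 0.17 -0.21 -0.02] 
 shift [-0.099  -0.0168 -0.0356] turn [0.0005 0.0006 0.0133] q1,7 [-0.21 -0.99]
[238 185  43  18 707] (array([527.3,  61.9]), array([ 41.4, 104.8]), 2.85) 0.1581902524419987
[287 184  43  19 708] (array([528.3, -59.9]), array([ 41.4, 104.6]), 3.92) 0.15836954706154838
[406 178  33  16 450] (array([ 555.6, -362.9]), array([37.2, 80.7]), 2.18) 0.10018642327682237
[395 235  33  15 448] (array([ 407.4, -329.4]), array([36.2, 80.7]), 0.25) 0.1006400967204365
```

View pics/s19.png

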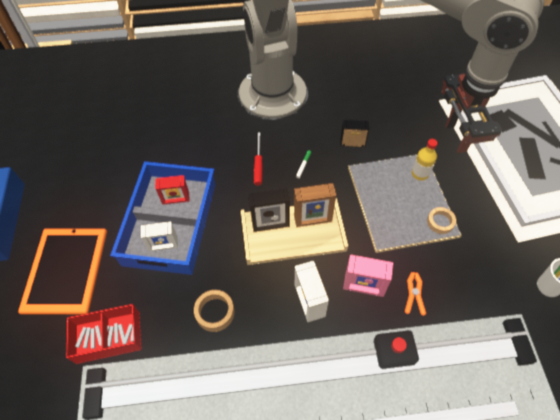

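View pics/t19.png

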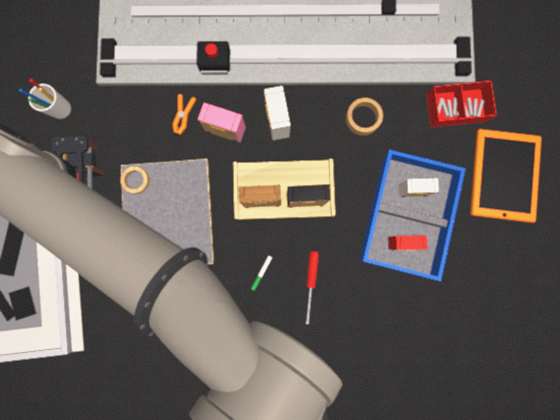

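Oak (260,195) and black (308,195) stand where they were, within 1 mm. White (422,186) and red (408,243) are in the tote, and the arm is free. Handing in.

```bash
python3 -c "
from cell import ctrl
print(ctrl.hand_in())"
```

```text
the job is handed in; nothing more can be done
None
```

The job is done and handed in at about 55 s of the 141 s allowed; no verdict was reported. I stood oak and black aside on the carpeted board. Then I stood white in the tote's far compartment and red in the near one, and put both tall frames back on the stand.

**Last checks (top and scene cameras):**
- **Tall frames:** the measured centres are within about 1 mm of their starting places, with oak at (0.527, 0.062) and black at (0.528, -0.060). They sit 1–2° from the stand's direction, which is within measuring noise.
- **Small frames:** both stand upright in the tote with their tops at 0.100 m, as expected from the foam floor.
- **Tape roll and glue bottle:** they look unmoved in the pictures. I did not measure them again after the start, and the arm partly hid the glue in the last top view.

**Disagreement found:** the reported tool height was about 40 mm lower than the finger tips seen by the cameras. Because of this, my first try at gripping oak closed in the air above it without touching anything. After that I worked to camera-measured tip heights and felt for contact when setting each frame down.

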